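# Find the blown tin and put the sound ones on the sloping rack

### The job

One of the three flat fish tins at the front has a bulged bottom: before putting any away, press down with the fingers on an end of the tins' tops until you have found the one that rocks and made it lean over onto its bottom edge for a moment. Leave that tin where it is, and put the two sound tins on the empty sloping wooden rack, one in each bay, flat on the sloping deck with their lids up, set down and not dropped. Do not tip over any tin or disturb the spice jar and the fork among them.

Things in the scene. Friction and masses are not known exactly. Their poses are not given: they have to be found in the camera images.
- tin_a: flat oblong closed metal fish tin with a ring pull on its lid, 110 mm long (x), 56 wide (y), lying flat; top 22 mm above the worktop, 0.16 to 0.25 kg. Origin: centre of its underside, z up. The three tins look the same; each may lie at any of three places along the front, long axis roughly ahead of the robot. Exactly one has a bulged bottom (see tin_b, tin_c)
- tin_b: tin like tin_a. Of the three, whichever has the bulged bottom rests level by itself on a bulge 16 mm long, 4 mm high, at its middle. Pressed down near one end of its top (1 N starts it) it leans 5 degrees that way, that end sinking 2 to 4 mm, until its bottom edge meets the worktop; it comes level again when let go
- tin_c: tin like tin_a. To test any of the three, press on its top about 48 mm from the middle along its length, on the middle line, to 3 to 5 mm below the top or until about 5 N is met. A sound tin stays level and does not sink
- rack_deck: deck of a fixed wooden tin rack, 244 mm wide, 175 high. Origin: centre of the deck's top face, 58 mm above the worktop. z: square out of the deck, up and leaning 30 degrees to its open side, which looks to the robot's right front; x: up the slope; y: along the rack. Lip at x -73 to -65 mm, 12 high over the deck. Board at x 65 to 73, 95 high, leaning over the deck: a vertical gripper hits it
- bay_left (a point): middle of the bay at the rack's left (nearer) end: deck x = -6, y = 58, z = 0 mm; a tin's underside centre goes here, its length along deck x (4 mm clear of the lip). The tin lies flat on the deck, so leaning 30 degrees, and the lip keeps it from sliding off
- bay_right (a point): the same for the bay at the right (farther) end: deck x = -6, y = -58, z = 0 mm. A rib 5 mm wide and 4 mm high at deck y = 0 parts the bays; the deck ends, open, at y = +-122 mm
- spice_jar: bystander: small dark-capped spice jar, 44 mm across and 96 mm high, among the tins. Origin: centre of its underside
- fork_1: bystander: steel fork lying between two tins, 204 mm long (its x), 28 wide, 18 high. Origin: centre of its underside

How it is judged:
By the outcome, as a careful person would: the job done as asked, in the order asked, and still so for the second after the job is handed in, with the robot touching nothing.
It also fails if it takes over 72 s, if anything falls off the work surface, if the arm or the gripper's body presses on something with over 40 N, if the wrist force passes 120 N, or if a joint passes its speed limit or range.

### The arm

A 7-joint arm with a two-finger parallel gripper is mounted at the origin on a cart in front of the work surface, level with it; the furniture and walls round the work are solid. World frame = base frame: x ahead of the robot, y to its left, z up, the work surface at z = 0. Lengths are in m, angles in rad, forces in N, time in s.
With the tool pointing down it reaches from about 0.4 to 0.85 m from the base axis. Payload 4.5 kg.
Tool frame: the origin (TCP) lies on the centre line of the jaws, within the pads' length; the fingertips stand 14 mm ahead of it and the grasp point (between the pads) lies 5 mm behind it (nose_length is the distance from the TCP to the fingertips, in m); x points along the fingers, y is the direction in which the jaws open and shut, and the axes are right-handed (so a half turn about x gives the same grasp; the last joint's range is limited). The gripper opens to 88 mm and grips with 3 to 60 N. Pads are 18 mm wide; open, the fingers measure 123 mm over their backs; the gripper's body (75 mm by 187 mm) begins 45 mm behind the grasp point.
Start: joints at [1.179, 0.689, -0.195, 1.565, 0.157, 0.902, -0.215], TCP at [0.258, -0.569, 0.253] pointing down, gripper open.
Joint ranges: [-3.01, 3.01], [-0.46, 2.08], [-1.47, 1.51], [0.13, 2.56], [-1, 4.14], [0.04, 2.09], [-2.66, 2.66]. Speed limits (rad/s): [2.57, 2.57, 3.14, 3.14, 3.14, 3.14, 3.14].

### API

Orientations are given as a unit quaternion [x, y, z, w].
In Python, from plant import get_state, snapshot, camera_params, finish_job, boxes_of, silhouettes, spot_point, nose_length gives the robot as it stands.
- The arm moves only by the tool apply_moves, never from a script. Its arguments are lists of equal length, an entry for each row: "delta_pos": the shift along the tool's x, y, z in cm, a list of three; "yaw": the turn about the tool's x in rad; "gripper": the opening in per cent of the stroke, from 0 (shut) to 100 (fully open). A call has 1 to 10 rows; each row is the pose to reach, as a shift and turn from the pose measured when the call began, along the tool's axes at that moment; what a row does not reach only later rows make up. A row lasts 1/12 s, in which the tool goes at most 41.7 mm and 7.16 degrees, less where a joint would pass 70% of its speed; a pose out of reach is approached as far as the arm can. A call with a gripper value outside its range is refused whole. The fingers move at their own pace and stop on an object; "force" is the grip in N (left out, the last holds). Time passes only in rows, so rows that repeat a pose let the fingers close. It gives the time, the measured TCP pose, the force and the opening at its end, in the units of the state.
- get_state(): the state, without advancing time (a new reading comes with each control period).
- snapshot(name): name is "side" or "top" or "wrist"; returns the picture (420x560x3 uint8, red, green, blue); there is no depth.
- camera_params(name): a dict with "fovy" (degrees; the focal length in pixels is half the picture's height over the tangent of half this angle, whatever the lens; pixels are square), "cx", "cy" (the principal point, pixels), "position" and "orientation" of the camera in the world. Camera axes: x right, y down, z forward; pixel columns grow to the right and rows downward; lengths in m; the calibration is good to about 2 mm. A picture is of the moment at which its call begins: read the wrist's pose just before it. camera_params takes no time and is no camera call; for the wrist camera it gives the pose at the moment of the call.
- finish_job(): hands the job in, once; it reports no verdict.
Trained networks look in the newest picture that a camera, given by its name, has taken for a name from the list of things; names that differ only in an ending like _2 or _b are one class to them, and where a whole thing is asked for, a point or a joint stands for the part that bears it (a point fixed in the world has none). Each returns a list of dicts, best first, with "score" (0 to 1); they miss things now and then, are a little off and sometimes report something else, mostly with a low value. They report only what shows in the picture. A call takes as long as a camera call.
- boxes_of(thing, camera): "bbox" ([left, top, width, height] in pixels, round what is visible of it).
- silhouettes(thing, camera): "mask" (420x560 bool, what is visible of it) and "bbox" ([left, top, width, height] in pixels, round what is visible of it).
- spot_point(thing, camera): "pixel" ([column, row] in pixels: a listed point, or the origin of a listed thing).
The state is a dict: "clock": time; "q": joint angles; "qd": joint speeds; "joint_torque": joint torques, N m; "tool_pos": TCP position; "eef_rot": TCP orientation; "contact_force": force on the tool from outside, world axes, zero at the start; "moment": the same for the moment, N m; "opening": opening from 0.0 (shut) to 1.0 (fully open).
Only numpy, scipy, OpenCV 4.12 (cv2) and the standard library are available. Lean on these libraries where they do the work, as an engineer would, in place of code of your own. Each camera call takes 0.05 s, during which the arm holds its last target.

## Working session

There is one attempt and no reset: what is moved stays moved. The work goes in short steps, Python scripts to look and compute and a tool call to move; the robot and the scene stay as the last step left them, time stands still between calls to the robot, and variables do not carry over. Pictures are saved under pics/ and viewed, and the job is handed in when it is done.

Besides the shell and the picture viewer there is one more tool, called after ">>>" as name(argument=value, ...), one argument or row to a line, values as JSON. apply_moves: Moves the arm, as the interface text tells. Its arguments: {"type":"object","properties":{"delta_pos":{"type":"array"},"yaw":{"type":"array"},"gripper":{"type":"array"},"force":{"type":"number"}},"required":["delta_pos","yaw","gripper"]}

```bash
ls; mkdir -p pics; python3 - <<'E'
from plant import *
import cv2
s=get_state(); print({k:(v if not hasattr(v,'round') else v) for k,v in s.items()})
print(nose_length)
for n in("side","top","wrist"):
    p=snapshot(n); cv2.imwrite(f"pics/{n}0.png",p[:,:,::-1]); print(n,camera_params(n))
E
```

```text
pics
{'clock': 0.0, 'q': array([ 1.17881095,  0.69000945, -0.19451972,  1.56635474,  0.15731296,
        0.90247185, -0.21511132]), 'qd': array([ 1.45117091e-03, -2.38842213e-04, -6.56604558e-05, -1.37703237e-03,
       -4.54177338e-04, -4.31581992e-04,  1.04988005e-03]), 'joint_torque': array([ 6.31807507e-04, -5.27558899e+01, -1.26652323e+00, -1.53425539e+01,
       -5.26290864e-02,  6.76608615e-03,  1.97446166e-04]), 'tool_pos': array([ 0.25785399, -0.56866198,  0.2518914 ]), 'eef_rot': array([-0.69095179, -0.15006072,  0.69132065, -0.14880578]), 'contact_force': array([ 0.44832733, -0.0724527 ,  0.24363884]), 'moment': array([-0.00287826,  0.0139527 , -0.00168807]), 'opening': 1.00162102101082}
0.014
side {'fovy': 46.08129193786077, 'cx': 282.8060550980781, 'cy': 209.67882544934164, 'position': array([0.51344   , 0.88271467, 0.82455825]), 'orientation': array([-0.03619978,  0.90604258, -0.42155054,  0.0084601 ])}
top {'fovy': 42.01257142735308, 'cx': 275.8357575102618, 'cy': 201.99338782977458, 'position': array([ 0.40280591, -0.01181259,  1.61687572]), 'orientation': array([-0.70098836,  0.71109488, -0.04069924,  0.03609647])}
wrist {'fovy': 61.660423532593846, 'cx': 275.90571040502437, 'cy': 214.86496981639075, 'position': array([ 0.32563594, -0.53927074,  0.38362431]), 'orientation': array([ 0.83179531, -0.53617939, -0.07833596,  0.12038149])}
```

View pics/side0.png

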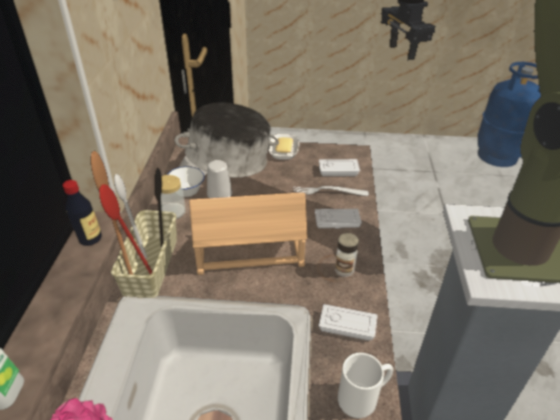

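View pics/top0.png

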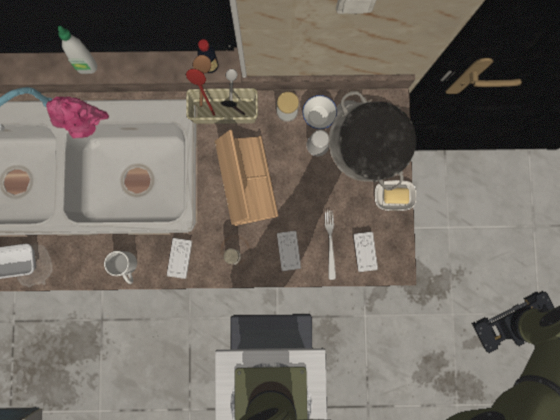

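View pics/wrist0.png

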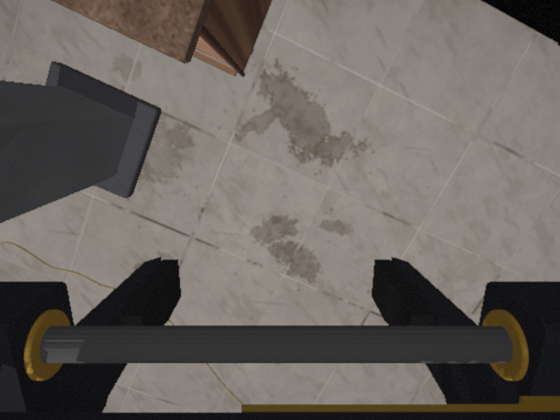

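The top picture shows the tins at about (179,258), (289,250) and (366,252). The jar is at (232,255), the fork at (331,245) and the rack at (247,178). Next I'll measure positions.

```bash
cat > h.py <<'E'
import numpy as np, cv2
from plant import *
from scipy.spatial.transform import Rotation as R
def cam(n):
    c=camera_params(n); f=210/np.tan(np.radians(c['fovy']/2))
    return f,c['cx'],c['cy'],np.array(c['position']),R.from_quat(c['orientation']).as_matrix()
def ray(n,px,z,c=None):
    f,cx,cy,p,M=c or cam(n)
    px=np.atleast_2d(px).astype(float)
    d=np.c_[(px[:,0]-cx)/f,(px[:,1]-cy)/f,np.ones(len(px))]@M.T
    return p+d*((z-p[2])/d[:,2])[:,None]
def proj(n,P,c=None):
    f,cx,cy,p,M=c or cam(n)
    q=(np.atleast_2d(P)-p)@M
    return np.c_[cx+f*q[:,0]/q[:,2],cy+f*q[:,1]/q[:,2]]
def tri(c1,p1,c2,p2):
    A=[];b=[]
    for n,px in((c1,p1),(c2,p2)):
        f,cx,cy,p,M=cam(n)
        d=M@np.array([(px[0]-cx)/f,(px[1]-cy)/f,1]);d/=np.linalg.norm(d)
        I=np.eye(3)-np.outer(d,d);A.append(I);b.append(I@p)
    return np.linalg.lstsq(np.vstack(A),np.hstack(b),rcond=None)[0]
def rows():
    s=get_state();M=R.from_quat(s['eef_rot']).as_matrix();return s,M
E
python3 - <<'E'
from h import *
np.set_printoptions(precision=4,suppress=True)
for n in("top","side"):
    for t in("tin_a","fork_1","spice_jar","rack_deck"):
        for r in silhouettes(t,n)[:5]:
            m=r['mask'].astype(np.uint8); 
            if m.sum()<5: continue
            ys,xs=np.nonzero(m); 
            rc=cv2.minAreaRect(np.c_[xs,ys].astype(np.float32))
            W=ray(n,cv2.boxPoints(rc),0.022)[:,:2]
            c=ray(n,[rc[0]],.022)[0,:2]
            e1=W[1]-W[0];e2=W[2]-W[1]
            print(n,t,round(r['score'],2),r['bbox'],'c',c,'e',np.linalg.norm(e1).round(4),np.degrees(np.arctan2(e1[1],e1[0])).round(1),np.linalg.norm(e2).round(4),np.degrees(np.arctan2(e2[1],e2[0])).round(1))
    for t in("rack_deck","bay_left","bay_right","spice_jar","tin_a"):
        print(n,t,[(round(r['score'],2),np.round(r['pixel'],1)) for r in spot_point(t,n)[:4]])
s=get_state();print(R.from_quat(s['eef_rot']).as_matrix())
E
```

```text
top tin_a 0.82 [166.4, 233.8, 25.6, 43.8] c [0.4191 0.2606] e 0.1104 -8.7 0.0574 -99.8
top tin_a 0.77 [355.2, 231.1, 24.3, 41.6] c [ 0.4284 -0.2804] e 0.0569 -84.5 0.106 -175.6
top tin_a 0.41 [326.5, 209.6, 8.6, 67.9] c [ 0.4486 -0.1777] e 0.0238 -89.6 0.1918 179.8
top fork_1 0.74 [326.3, 215.1, 7.7, 61.6] c [ 0.4412 -0.1766] e 0.0207 -89.2 0.1713 -179.8
top spice_jar 0.79 [226.3, 248.0, 17.5, 13.5] c [0.4224 0.1074] e 0.0449 -45.6 0.0453 -135.5
top spice_jar 0.28 [324.9, 208.1, 8.5, 70.9] c [ 0.45   -0.1775] e 0.0213 -88.4 0.1948 -179.0
top rack_deck 0.95 [215.4, 126.8, 61.2, 94.1] c [0.6615 0.066 ] e 0.143 -79.6 0.2814 -169.9
top rack_deck [(0.59, array([247.1, 173.9]))]
top bay_left []
top bay_right [(0.63, array([244.9, 157.6]))]
top spice_jar [(0.63, array([246.4, 176. ])), (0.49, array([235. , 257.3]))]
top tin_a [(0.83, array([285.2, 256.1])), (0.77, array([364.7, 247.9])), (0.56, array([180.6, 257.6]))]
side tin_a 0.79 [316.4, 304.2, 61.4, 36.1] c [0.4169 0.2663] e 0.0682 -97.5 0.1146 171.5
side tin_a 0.55 [313.5, 206.7, 47.0, 23.8] c [ 0.4331 -0.0501] e 0.1146 -174.8 0.0726 
[... 176 characters left out ...]
71 -178.2
side spice_jar 0.73 [319.2, 304.3, 58.8, 34.8] c [0.4187 0.2664] e 0.065 -97.9 0.1106 170.8
side spice_jar 0.7 [336.5, 233.6, 22.5, 44.7] c [0.416  0.0771] e 0.1418 -96.2 0.0477 173.0
side rack_deck 0.58 [191.1, 188.6, 118.3, 58.7] c [ 0.654  -0.0211] e 0.3011 -169.7 0.1899 94.2
side rack_deck 0.41 [319.8, 159.4, 40.6, 15.6] c [ 0.4277 -0.2682] e 0.1127 -174.6 0.0788 87.5
side rack_deck [(0.79, array([250.1, 232.1]))]
side bay_left []
side bay_right []
side spice_jar [(0.77, array([347.1, 268.4]))]
side tin_a [(0.77, array([346. , 325.7])), (0.75, array([337.6, 171.8])), (0.73, array([337.1, 221.6]))]
[[ 0.0001  0.4131 -0.9107]
 [-0.0001 -0.9107 -0.4131]
 [-1.      0.0001 -0.    ]]
```

```bash
python3 - <<'E'
from h import *
p=cv2.imread("pics/top0.png"); cv2.imwrite("pics/z1.png",cv2.resize(p[115:285,150:390],None,fx=3.3,fy=3.3,interpolation=cv2.INTER_CUBIC))
p=cv2.imread("pics/side0.png"); cv2.imwrite("pics/z2.png",cv2.resize(p[140:360,180:400],None,fx=2.7,fy=2.7,interpolation=cv2.INTER_CUBIC))
E
```

```text
(no output)
```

View pics/z1.png

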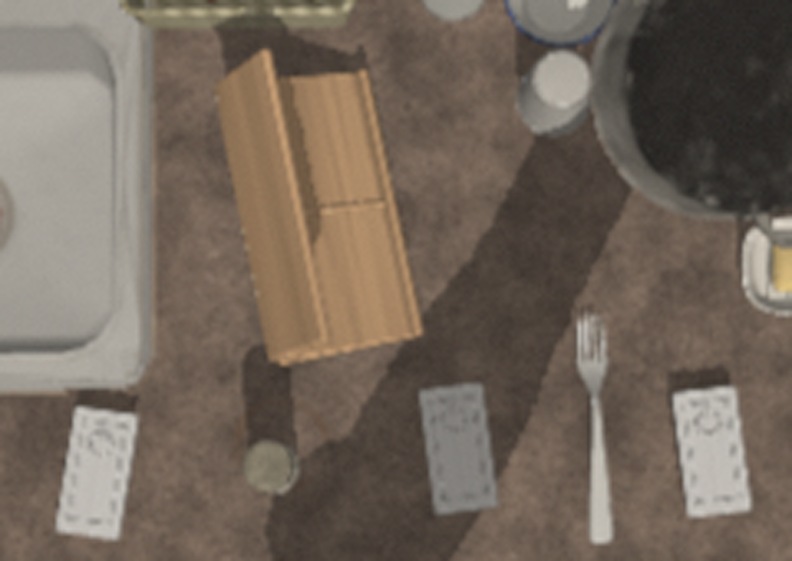

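View pics/z2.png

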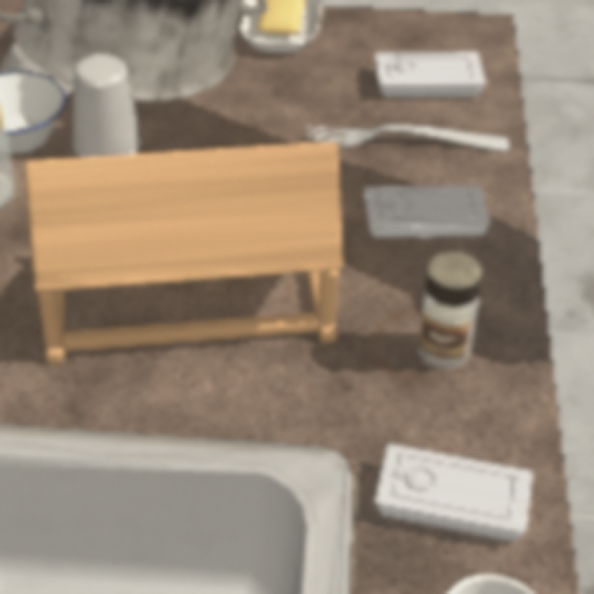

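```bash
cat > fit.py <<'E'
from h import *
from scipy.optimize import least_squares
np.set_printoptions(precision=4,suppress=True)
Z=lambda p:(np.array(p,float)+.5)/3.3-.5+[150,115]
C=cam("top")
tins={'T1':[(75,407),(138,410),(118,540),(56,530)],'T2':[(420,390),(482,384),(497,508),(434,514)],'T3':[(672,392),(735,387),(751,511),(688,517)]}
img=cv2.imread("pics/top0.png"); big=cv2.resize(img[115:285,150:390],None,fx=3.3,fy=3.3,interpolation=cv2.INTER_CUBIC)
F=lambda P:((proj("top",P,C)-[150,115]+.5)*3.3-.5)
for k,c in tins.items():
    # fit top face rectangle
    def pts(v):
        x,y,a=v;u=np.array([np.cos(a),np.sin(a)]);w=np.array([-u[1],u[0]])
        return np.array([[*(np.array([x,y])+su*.055*u+sw*.028*w),.022] for su,sw in((1,1),(1,-1),(-1,-1),(-1,1))])
    g=ray("top",Z(c),.022,C)[:,:2].mean(0)
    r=least_squares(lambda v:(F(pts(v))-c).ravel(),[*g,0])
    print(k,r.x,np.degrees(r.x[2]).round(1),'rms px(zoom)',np.sqrt((r.fun**2).mean()).round(2))
    cv2.polylines(big,[np.round(F(pts(r.x))).astype(int)],True,(0,255,0),1)
    P2=pts(r.x);P2[:,2]=0
def deck2w(v,D):
    X,Y,a=v;c,s=np.cos(np.pi/6),np.sin(np.pi/6)
    u=np.array([np.cos(a),np.sin(a),0]) # horizontal upslope
    x=c*u+s*np.array([0,0,1]);z=-s*u+c*np.array([0,0,1]);y=np.cross(z,x)
    return np.array([X,Y,.058])+np.atleast_2d(D)@np.array([x,y,z])
if __name__=="__main__":
    D=np.array([(73,122,95),(73,-122,95),(-73,-122,12),(-73,122,12)])/1000.
    px=np.array([(326,348),(266,50),(370,70),(422,333)])
    r=least_squares(lambda v:(F(deck2w(v,D))-px).ravel(),[.66,.06,np.pi/2-.2])
    print('rack',r.x,np.degrees(r.x[2]),r.fun)
    v=r.x
    for q in (D,np.array([(65,122,95),(65,-122,95)])/1e3,np.array([(-65,0,0),(30,0,0)])/1e3,np.array([(73,122,-5),(73,-122,-5)])/1e3):
        cv2.polylines(big,[np.round(F(deck2w(v,q))).astype(int)],True,(0,0,255),1)
    for b in ((-6,58,0),(-6,-58,0)):
        w=deck2w(v,np.array(b)/1e3);print(b,w);cv2.circle(big,tuple(np.round(F(w)[0]).astype(int)),3,(255,0,0),-1)
    cv2.imwrite("pics/fit1.png",big)
    s=cv2.imread("pics/side0.png");Cs=cam("side");s=cv2.resize(s[140:360,180:400],None,fx=2.7,fy=2.7,interpolation=cv2.INTER_CUBIC)
    G=lambda P:np.round((proj("side",P,Cs)-[180,140]+.5)*2.7-.5).astype(int)
    for q in (D,np.array([(73,122,-5),(73,-122,-5)])/1e3):cv2.polylines(s,[G(deck2w(v,q))],True,(0,0,255),1)
    cv2.imwrite("pics/fit2.png",s)
E
python3 fit.py
```

```text
T1 [ 0.4187  0.2596 -0.1432] -8.2 rms px(zoom) 1.57
T2 [ 0.434  -0.0582  0.0958] 5.5 rms px(zoom) 0.52
T3 [ 0.4284 -0.2813  0.0913] 5.2 rms px(zoom) 0.52
rack [0.6392 0.06   1.7613] 100.91418680663334 [-2.1255 -4.5847 -1.5628  0.6787  0.1827  0.6064  3.8528  3.7123]
(-6, 58, 0) [[0.5833 0.0439 0.055 ]]
(-6, -58, 0) [[0.6972 0.0658 0.055 ]]
```

View pics/fit1.png

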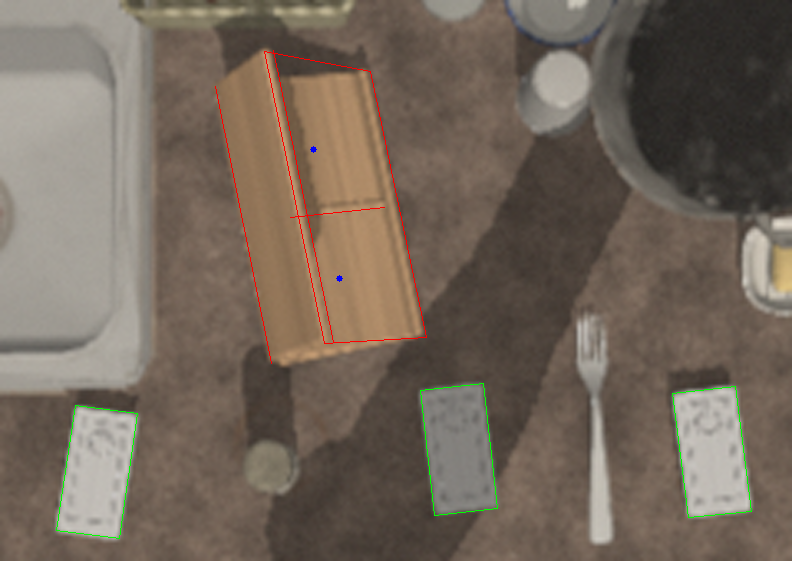

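View pics/fit2.png

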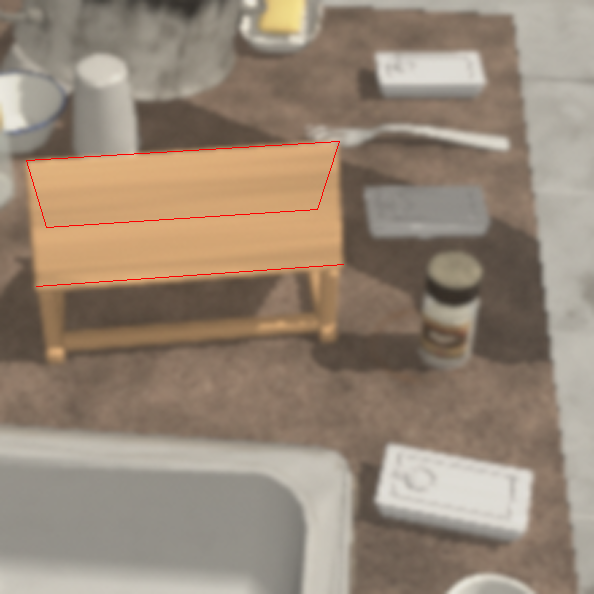

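Both overlays agree with the pictures. The rack fit sits on the board's top edge and the lip, and the tin outlines match. Before planning the placing, I'll check the gripper's shape and what stands around the rack.

```bash
python3 - <<'E'
from h import *
np.set_printoptions(precision=4,suppress=True)
p=cv2.imread("pics/side0.png"); a=cv2.resize(p[0:80,360:480],None,fx=5,fy=5,interpolation=cv2.INTER_CUBIC)
p=cv2.imread("pics/top0.png"); b=cv2.resize(p[270:370,450:560],None,fx=5,fy=5,interpolation=cv2.INTER_CUBIC)
cv2.imwrite("pics/g1.png",a);cv2.imwrite("pics/g2.png",b)
# shaker top, jar, utensils
zs=lambda x,y:np.array([x/2.7+180,y/2.7+140]); zt=lambda x,y:np.array([x/3.3+150,y/3.3+115])
print('shaker',tri("top",zt(560,78),"side",zs(102,66)))
print('yellow jar top',tri("top",(288,102),"side",(172,184)))
print('red spoon',tri("top",(196,76),"side",(110,195)),'white',tri("top",(231,74),"side",(120,183)),'black',tri("top",(229,104),"side",(158,175)))
print('spice jar',tri("top",(232,257),"side",zs(455,268)))
print('mug',tri("top",(118,258),"side",(361,362)))
E
```

```text
shaker [ 0.747  -0.1503  0.0919]
yellow jar top [ 0.8505 -0.0628  0.089 ]
red spoon [0.8828 0.1799 0.2425] white [0.9006 0.0921 0.2036] black [0.8128 0.0961 0.2323]
spice jar [0.4173 0.1008 0.0919]
mug [0.4133 0.4124 0.1099]
```

View pics/g1.png

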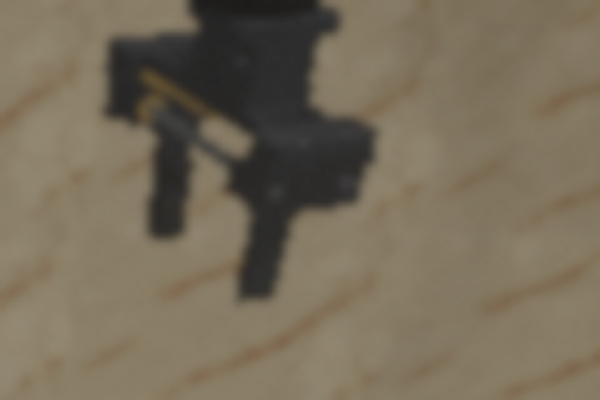

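View pics/g2.png

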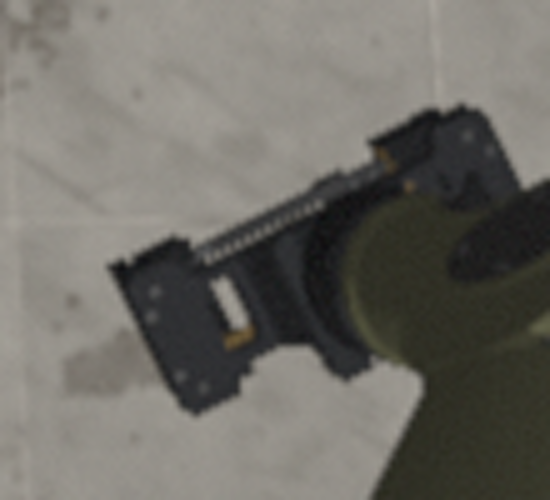

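```bash
cat >> h.py <<'E'
def go(x,y,z,az=None):
    s=get_state();M=R.from_quat(s['eef_rot']).as_matrix();p=np.array(s['tool_pos'])
    d=M.T@(np.array([x,y,z])-p)*100
    a0=np.degrees(np.arctan2(M[1,1],M[0,1]))
    dy=0 if az is None else -np.radians((az-a0+180)%360-180)
    print('t',round(s['clock'],2),'pos',p.round(4),'az',a0.round(2),'x',M[:,0].round(3),'F',s['contact_force'].round(2),'op',round(s['opening'],3),'q',np.round(s['q'],2))
    print('delta cm',d.round(2),'yaw',round(dy,3),'rows',round(np.linalg.norm(d)/4.17,1),round(abs(dy)/.125,1))
E
python3 -c "
from h import *
go(.476,-.277,.06,-84.8)"
```

```text
t 1.05 pos [ 0.2582 -0.5692  0.2528] az -65.6 x [ 0. -0. -1.] F [-0.59  0.45  1.11] op 0.997 q [ 1.18  0.69 -0.19  1.57  0.16  0.9  -0.22]
delta cm [ 19.27 -17.62 -31.91] yaw 0.335 rows 9.9 2.7
```

>>> apply_moves(
  delta_pos=[
    [19,-17.6,-31.9],
    [19,-17.6,-31.9],
    [19,-17.6,-31.9],
    [19,-17.6,-31.9],
    [19,-17.6,-31.9],
    [19,-17.6,-31.9],
    [19,-17.6,-31.9],
    [19,-17.6,-31.9],
    [19,-17.6,-31.9],
    [19,-17.6,-31.9],
  ],
  yaw=[0.335,0.335,0.335,0.335,0.335,0.335,0.335,0.335,0.335,0.335],
  gripper=[0,0,0,0,0,0,0,0,0,0],
  force=20,
)

```text
clock: 1.88
tool_pos: [0.4777, -0.2745, 0.0616]
eef_rot: [0.707, 0.033, -0.706, 0.032]
contact_force: [0.1, -0.3, 0.5]
opening: 0.27
```

```bash
python3 -c "
from h import *
go(.476,-.277,.038,-84.8)
cv2.imwrite('pics/w1.png',snapshot('wrist')[:,:,::-1]);print(cam('wrist'))
np.set_printoptions(precision=1,suppress=True)
a=.0913;u=np.array([np.cos(a),np.sin(a)]);w=np.array([-u[1],u[0]])
print(proj('wrist',[[*(np.array([.4284,-.2813])+i*.055*u+j*.028*w),.022] for i,j in((1,1),(1,-1),(-1,-1),(-1,1))]))
"
```

```text
t 1.88 pos [ 0.4777 -0.2745  0.0616] az -84.7 x [ 0.001  0.001 -1.   ] F [ 0.08 -0.27  0.52] op 0.27 q [ 0.44  0.89 -0.    1.92  0.01  0.33 -1.04]
delta cm [2.36 0.23 0.2 ] yaw 0.002 rows 0.6 0.0
(np.float64(351.85631255444883), 275.90571040502437, 214.86496981639075, array([ 0.55552513, -0.26027071,  0.19074684]), array([[ 0.10212339, -0.9543158 , -0.28080629],
       [-0.99474053, -0.10020308, -0.02122776],
       [-0.00787967,  0.28149725, -0.95952968]]))
[[241.  258.8]
 [348.9 260.2]
 [336.3 427.6]
 [244.1 426.2]]
```

View pics/w1.png

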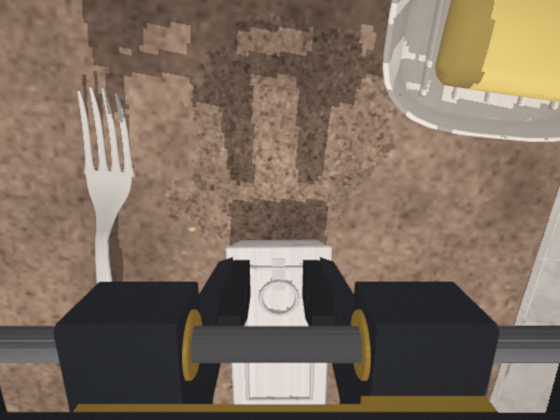

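The wrist picture shows the lid's far edge at row ~260 and the tin's sides at columns ~236 to 328, a few px left of my prediction. I'll close up, settle, and measure again.

>>> apply_moves(
  delta_pos=[
    [1.2,0.2,0.2],
    [1.2,0.2,0.2],
    [1.2,0.2,0.2],
    [1.2,0.2,0.2],
  ],
  yaw=[0,0,0,0],
  gripper=[0,0,0,0],
)

```text
clock: 2.27
tool_pos: [0.4798, -0.2697, 0.0476]
eef_rot: [0.707, 0.038, -0.705, 0.033]
contact_force: [-0.4, 0.1, 0.7]
opening: 0.007
```

```bash
python3 -c "
from h import *
go(.476,-.277,.038,-84.8)
C=cam('wrist')
im=snapshot('wrist')[:,:,::-1].copy()
a=.0913;u=np.array([np.cos(a),np.sin(a)]);w=np.array([-u[1],u[0]])
for z,c in((.022,(0,255,0)),(0,(0,0,255))):
  P=proj('wrist',[[*(np.array([.4284,-.2813])+i*.055*u+j*.028*w),z] for i,j in((1,1),(1,-1),(-1,-1),(-1,1))],C)
  cv2.polylines(im,[P.round().astype(int)],True,c,1)
cv2.imwrite('pics/w2.png',im)
"
```

```text
t 2.27 pos [ 0.4798 -0.2697  0.0476] az -84.22 x [ 0.002  0.007 -1.   ] F [-0.37  0.12  0.65] op 0.007 q [ 0.44  0.92 -0.01  1.92  0.    0.3  -1.04]
delta cm [0.95 0.7  0.46] yaw 0.01 rows 0.3 0.1
```

View pics/w2.png

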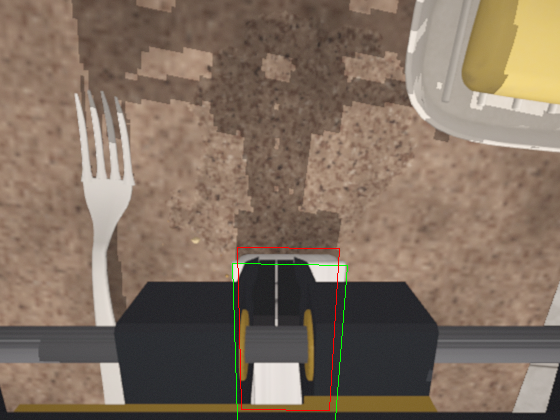

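>>> apply_moves(
  delta_pos=[
    [0.3,0.7,0.45],
    [0.3,0.7,0.45],
    [0.3,0.7,0.45],
    [0.3,0.7,0.45],
    [0.3,0.7,0.45],
  ],
  yaw=[0,0,0,0,0],
  gripper=[0,0,0,0,0],
)

```text
clock: 2.73
tool_pos: [0.4761, -0.2774, 0.045]
eef_rot: [0.707, 0.038, -0.705, 0.033]
contact_force: [-0.4, -0.3, 0.1]
opening: -0.0
```

```bash
python3 -c "
from h import *
go(.476,-.277,.038,-84.8)"
```

```text
t 2.73 pos [ 0.4761 -0.2774  0.045 ] az -84.26 x [ 0.003  0.007 -1.   ] F [-0.36 -0.26  0.1 ] op -0.0 q [ 0.46  0.92 -0.01  1.92  0.01  0.3  -1.03]
delta cm [ 0.7  -0.04  0.01] yaw 0.009 rows 0.2 0.1
```

>>> apply_moves(
  delta_pos=[
    [0.5,0,0],
    [0.8,0,0],
    [0.9,0,0],
    [0.95,0,0],
    [1.0,0,0],
    [1.0,0,0],
  ],
  yaw=[0,0,0,0,0,0],
  gripper=[0,0,0,0,0,0],
)

```text
clock: 3.23
tool_pos: [0.4763, -0.2772, 0.0364]
eef_rot: [0.708, 0.038, -0.705, 0.033]
contact_force: [-2.8, 2.0, 17.3]
opening: 0.004
```

```bash
python3 -c "
from h import *
go(.476,-.277,.032,-84.8)"
```

```text
t 3.23 pos [ 0.4763 -0.2772  0.0364] az -84.25 x [ 0.003  0.007 -1.   ] F [-2.81  1.96 17.28] op 0.004 q [ 0.46  0.94 -0.01  1.92  0.01  0.28 -1.03]
delta cm [ 0.44 -0.02  0.03] yaw 0.01 rows 0.1 0.1
```

T3 held level at 22 mm with 17 N on it, so it's sound. T2 is next.

```bash
python3 -c "
from h import *
go(.4818,-.0536,.07,-84.5)"
```

```text
t 3.23 pos [ 0.4763 -0.2772  0.0364] az -84.25 x [ 0.003  0.007 -1.   ] F [-2.81  1.96 17.28] op 0.004 q [ 0.46  0.94 -0.01  1.92  0.01  0.28 -1.03]
delta cm [ -3.21 -22.21  -2.8 ] yaw 0.004 rows 5.4 0.0
```

>>> apply_moves(
  delta_pos=[
    [-3.2,0,0],
    [-3.2,-4,-0.5],
    [-3.2,-8,-1],
    [-3.2,-12,-1.5],
    [-3.2,-16,-2],
    [-3.2,-19.5,-2.5],
    [-3.2,-21.5,-2.8],
    [-3.2,-22.2,-2.8],
    [-3.2,-22.2,-2.8],
    [-3.2,-22.2,-2.8],
  ],
  yaw=[0,0,0,0,0,0,0,0,0,0],
  gripper=[0,0,0,0,0,0,0,0,0,0],
)

```text
clock: 4.07
tool_pos: [0.4817, -0.0549, 0.0698]
eef_rot: [0.707, 0.037, -0.705, 0.033]
contact_force: [-0.4, 0.1, -0.6]
opening: 0.003
```

```bash
python3 -c "
from h import *
C=cam('wrist')
im=snapshot('wrist')[:,:,::-1].copy()
a=.0958;u=np.array([np.cos(a),np.sin(a)]);w=np.array([-u[1],u[0]])
for z,c in((.022,(0,255,0)),(0,(0,0,255))):
  P=proj('wrist',[[*(np.array([.434,-.0582])+i*.055*u+j*.028*w),z] for i,j in((1,1),(1,-1),(-1,-1),(-1,1))],C)
  cv2.polylines(im,[P.round().astype(int)],True,c,1)
cv2.imwrite('pics/w3.png',im)
go(.4818,-.0536,.040,-84.5)
"
```

```text
t 4.12 pos [ 0.4817 -0.0558  0.0698] az -84.39 x [ 0.003  0.005 -1.   ] F [ 0.53 -0.1  -0.64] op 0.003 q [ 0.01  0.85  0.03  2.12 -0.15  0.17 -1.3 ]
delta cm [ 2.98 -0.21 -0.02] yaw 0.002 rows 0.7 0.0
```

View pics/w3.png

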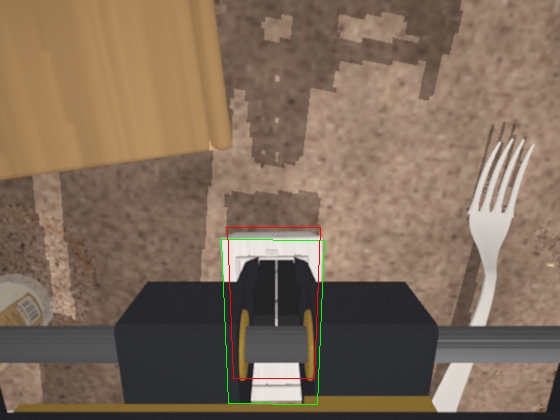

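The tin outline matches the picture: green far edge at row ~239, sides at 222 and 323. The fork lies clear on the right. Now the press.

>>> apply_moves(
  delta_pos=[
    [1.5,-0.2,0],
    [2.8,-0.2,0],
    [3.1,-0.2,0],
    [3.3,-0.2,0],
    [3.4,-0.2,0],
    [3.5,-0.2,0],
    [3.5,-0.2,0],
  ],
  yaw=[0,0,0,0,0,0,0],
  gripper=[0,0,0,0,0,0,0],
)

```text
clock: 4.7
tool_pos: [0.4819, -0.0542, 0.0352]
eef_rot: [0.708, 0.036, -0.705, 0.033]
contact_force: [-0.3, -0.0, 0.1]
opening: 0.004
```

```bash
python3 -c "
from h import *
go(.4818,-.0536,.032,-84.5)"
```

```text
t 4.7 pos [ 0.4819 -0.0542  0.0352] az -84.43 x [ 0.004  0.005 -1.   ] F [-0.3  -0.05  0.06] op 0.004 q [ 0.01  0.92  0.01  2.12 -0.15  0.1  -1.3 ]
delta cm [ 0.32 -0.06  0.01] yaw 0.001 rows 0.1 0.0
```

>>> apply_moves(
  delta_pos=[
    [0.1,0,0],
    [0.15,0,0],
    [0.2,0,0],
    [0.25,0,0],
    [0.25,0,0],
  ],
  yaw=[0,0,0,0,0],
  gripper=[0,0,0,0,0],
)

```text
clock: 5.12
tool_pos: [0.4826, -0.0542, 0.0336]
eef_rot: [0.708, 0.036, -0.704, 0.033]
contact_force: [-0.0, -0.1, 9.7]
opening: 0.003
```

```bash
python3 -c "
from h import *
go(.4818,-.0536,.032,-84.5)"
```

```text
t 5.12 pos [ 0.4826 -0.0542  0.0336] az -84.43 x [ 0.006  0.004 -1.   ] F [-0.03 -0.11  9.73] op 0.003 q [ 0.01  0.92  0.01  2.12 -0.15  0.09 -1.3 ]
delta cm [ 0.16 -0.07  0.08] yaw 0.001 rows 0.0 0.0
```

```bash
python3 -c "
from h import *
w=snapshot('wrist')[:,:,::-1];s=snapshot('side')[:,:,::-1]
p0=cv2.imread('pics/side0.png')
f=lambda p:cv2.resize(p[200:236,305:370],None,fx=6,fy=6,interpolation=cv2.INTER_CUBIC)
cv2.imwrite('pics/w4.png',w);cv2.imwrite('pics/s4.png',np.vstack([f(p0),f(s)]))
go(.4818,-.0536,.032,-84.5)
"
```

```text
t 5.22 pos [ 0.4826 -0.0542  0.0336] az -84.43 x [ 0.006  0.004 -1.   ] F [0.8  0.3  9.08] op 0.008 q [ 0.01  0.92  0.01  2.12 -0.15  0.09 -1.3 ]
delta cm [ 0.16 -0.07  0.08] yaw 0.001 rows 0.0 0.0
```

View pics/w4.png

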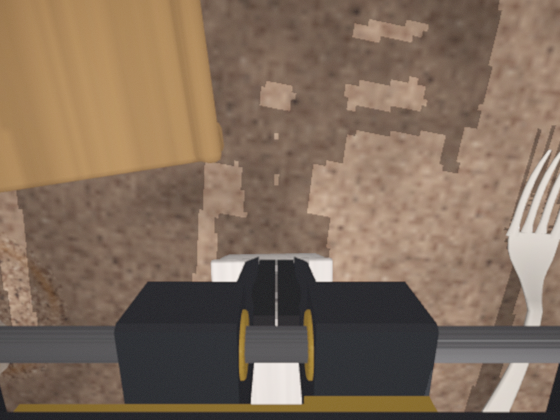

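View pics/s4.png

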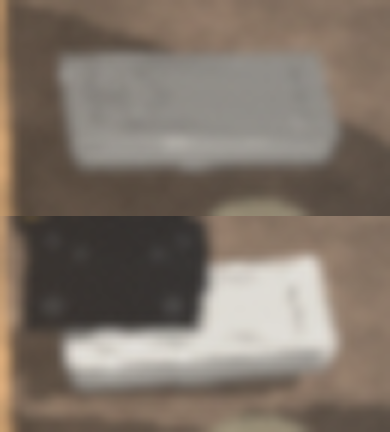

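T2 sank about 2.5 mm and then met 9.7 N. In the side picture its near end is visibly raised, so it leaned onto its edge: T2 is the bulged tin. I'll let it go gently and move to T3's near end.

>>> apply_moves(
  delta_pos=[
    [-0.15,0,0],
    [-0.3,0,0],
    [-0.5,0,0],
    [-1.5,0,0],
    [-4,0,0],
    [-4.6,0,0],
  ],
  yaw=[0,0,0,0,0,0],
  gripper=[0,0,0,0,0,0],
)

```text
clock: 5.72
tool_pos: [0.4829, -0.0546, 0.0819]
eef_rot: [0.709, 0.036, -0.703, 0.033]
contact_force: [0.4, 0.7, -0.7]
opening: 0.005
```

```bash
python3 -c "
from h import *
go(.3906,-.2848,.08,-84.8)"
```

```text
t 5.72 pos [ 0.4829 -0.0546  0.0819] az -84.44 x [ 0.008  0.004 -1.   ] F [ 0.41  0.73 -0.69] op 0.005 q [-0.    0.82  0.03  2.12 -0.15  0.2  -1.3 ]
delta cm [2.000e-02 2.202e+01 1.142e+01] yaw 0.006 rows 5.9 0.1
```

>>> apply_moves(
  delta_pos=[
    [0,3.5,1.8],
    [0,7.2,3.7],
    [0,11,5.7],
    [0,14.7,7.6],
    [0,18,9.4],
    [0,20.5,10.6],
    [0,21.8,11.3],
    [0,22,11.4],
    [0,22,11.4],
    [0,22,11.4],
  ],
  yaw=[0,0,0,0,0,0,0,0,0,0],
  gripper=[100,100,100,100,100,100,100,100,100,100],
)

```text
clock: 6.55
tool_pos: [0.3915, -0.2831, 0.0802]
eef_rot: [0.709, 0.037, -0.703, 0.033]
contact_force: [0.1, 0.5, -0.5]
opening: 0.74
```

```bash
python3 -c "
from h import *
cv2.imwrite('pics/t5.png',cv2.resize(snapshot('top')[115:285,150:390,::-1],None,fx=3.3,fy=3.3,interpolation=cv2.INTER_CUBIC))
im=snapshot('wrist')[:,:,::-1].copy();C=cam('wrist')
a=.0913;u=np.array([np.cos(a),np.sin(a)]);w=np.array([-u[1],u[0]])
for z,c in((.022,(0,255,0)),(0,(0,0,255))):
  P=proj('wrist',[[*(np.array([.4284,-.2813])+i*.055*u+j*.028*w),z] for i,j in((1,1),(1,-1),(-1,-1),(-1,1))],C)
  cv2.polylines(im,[P.round().astype(int)],True,c,1)
cv2.imwrite('pics/w5.png',im)
go(.3906,-.2848,.021,-84.8)"
```

```text
t 6.65 pos [ 0.3918 -0.2826  0.0802] az -84.25 x [ 0.009  0.005 -1.   ] F [ 0.12 -0.48  0.31] op 0.83 q [ 0.55  0.82 -0.03  2.12  0.06  0.19 -1.  ]
delta cm [5.92 0.23 0.2 ] yaw 0.01 rows 1.4 0.1
```

View pics/w5.png

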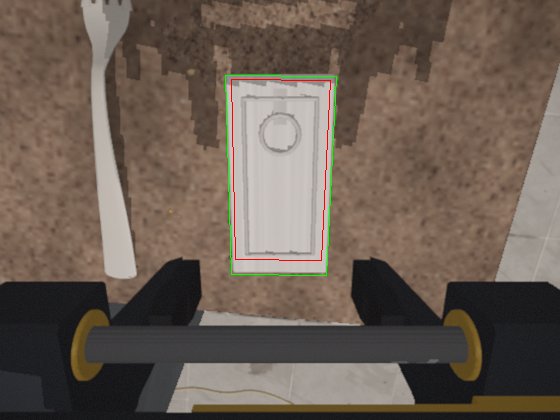

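View pics/t5.png

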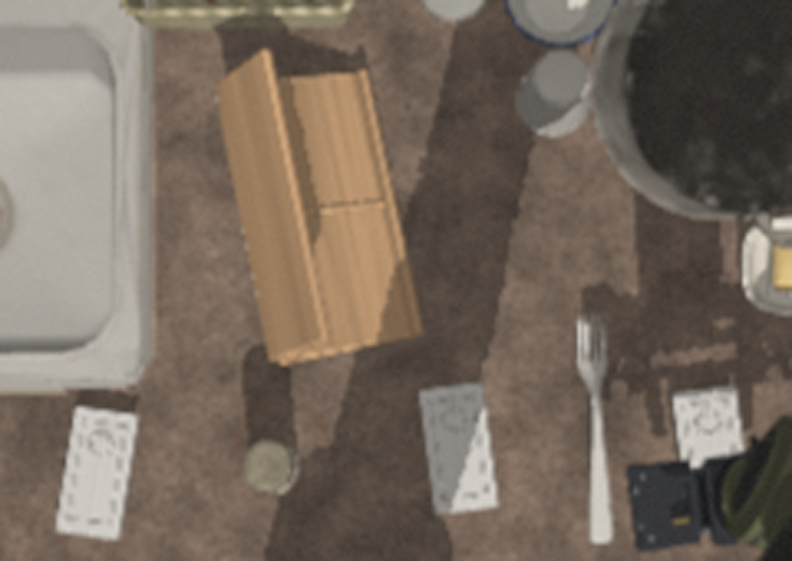

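T3's outline fits to within a pixel or two, and the fingers straddle its near end. The other tins, fork and jar haven't moved. Descending to grip.

>>> apply_moves(
  delta_pos=[
    [1,0.2,0.2],
    [3,0.2,0.2],
    [5,0.2,0.2],
    [5.7,0.2,0.2],
    [5.9,0.2,0.2],
    [5.9,0.2,0.2],
    [5.9,0.2,0.2],
  ],
  yaw=[0.01,0.01,0.01,0.01,0.01,0.01,0.01],
  gripper=[100,100,100,100,100,100,100],
)

```text
clock: 7.23
tool_pos: [0.3908, -0.2843, 0.0215]
eef_rot: [0.71, 0.034, -0.703, 0.03]
contact_force: [-0.4, 0.1, -0.2]
opening: 1.0
```

```bash
python3 -c "
from h import *
go(.3906,-.2848,.021,-84.8)"
```

```text
t 7.23 pos [ 0.3908 -0.2843  0.0215] az -84.8 x [ 0.009  0.005 -1.   ] F [-0.45  0.06 -0.17] op 1.0 q [ 0.55  0.94 -0.02  2.13  0.07  0.07 -1.01]
delta cm [0.05 0.05 0.02] yaw -0.0 rows 0.0 0.0
```

>>> apply_moves(
  delta_pos=[
    [0,0,0],
    [0,0,0],
    [0,0,0],
    [0,0,0],
    [0,0,0],
    [0,0,0],
    [0,0,0],
    [0,0,0],
  ],
  yaw=[0,0,0,0,0,0,0,0],
  gripper=[55,55,50,50,50,50,50,50],
  force=50,
)

```text
clock: 7.9
tool_pos: [0.3909, -0.2845, 0.0218]
eef_rot: [0.71, 0.034, -0.703, 0.03]
contact_force: [0.2, 0.0, 4.2]
opening: 0.629
```

```bash
python3 -c "
from h import *
go(.3906,-.2848,.021,-84.8)"
```

```text
t 7.9 pos [ 0.3909 -0.2845  0.0218] az -84.81 x [ 0.009  0.005 -1.   ] F [0.17 0.   4.23] op 0.629 q [ 0.55  0.94 -0.02  2.13  0.07  0.07 -1.01]
delta cm [0.08 0.03 0.03] yaw -0.0 rows 0.0 0.0
```

>>> apply_moves(
  delta_pos=[
    [-0.5,0,0],
    [-2,0,0],
    [-5,0,0],
    [-9,0,0],
    [-12,0,0],
    [-13,0,0],
    [-13,0,0],
    [-13,0,0],
  ],
  yaw=[0,0,0,0,0,0,0,0],
  gripper=[40,40,40,40,40,40,40,40],
  force=60,
)

```text
clock: 8.57
tool_pos: [0.3895, -0.285, 0.152]
eef_rot: [0.71, 0.034, -0.703, 0.03]
contact_force: [0.7, 0.7, -2.4]
opening: 0.627
```

```bash
python3 -c "
from h import *
cv2.imwrite('pics/s6.png',cv2.resize(snapshot('side')[90:210,270:430,::-1],None,fx=4,fy=4,interpolation=cv2.INTER_CUBIC))
cv2.imwrite('pics/w6.png',snapshot('wrist')[:,:,::-1])
go(.7208,-.0566,.15,10.9)"
```

```text
t 8.67 pos [ 0.3888 -0.2845  0.1507] az -84.8 x [ 0.007  0.006 -1.   ] F [ 1.15  0.37 -2.44] op 0.628 q [ 0.57  0.68 -0.05  2.09  0.05  0.37 -1.  ]
delta cm [  0.45 -19.69 -35.13] yaw -1.67 rows 9.7 13.4
```

View pics/s6.png

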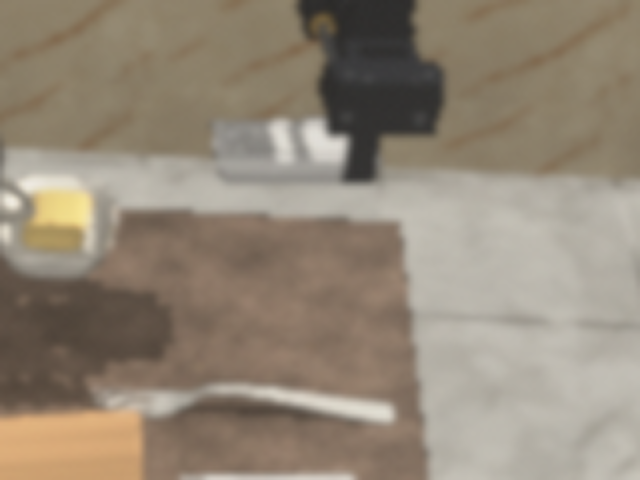

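View pics/w6.png

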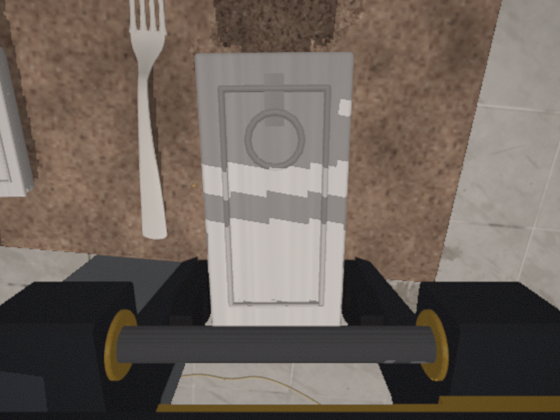

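The tin is held level with its lid up. I'll go to the rack's open side in two calls, keeping away from the pot.

>>> apply_moves(
  delta_pos=[
    [-1,-1,-1],
    [-2,-3,-3],
    [-3,-5,-5],
    [-3,-7,-7],
    [-3,-9,-8.5],
    [-3,-11,-10],
    [-3,-12.5,-11.5],
    [-3,-13.4,-12.4],
    [-3,-13.4,-12.4],
    [-3,-13.4,-12.4],
  ],
  yaw=[-0.06,-0.16,-0.27,-0.38,-0.49,-0.6,-0.7,-0.8,-0.86,-0.86],
  gripper=[40,40,40,40,40,40,40,40,40,40],
)

```text
clock: 9.5
tool_pos: [0.4995, -0.1387, 0.1806]
eef_rot: [0.631, 0.327, -0.626, 0.323]
contact_force: [-0.7, 0.2, -1.6]
opening: 0.626
```

```bash
python3 -c "
from h import *
go(.7208,-.0566,.16,10.9)"
```

```text
t 9.5 pos [ 0.4995 -0.1387  0.1806] az -35.31 x [ 0.004  0.008 -1.   ] F [-0.73  0.19 -1.57] op 0.626 q [ 0.34  0.67 -0.25  1.96  0.28  0.55 -0.71]
delta cm [  2.22  13.31 -19.47] yaw -0.807 rows 5.7 6.5
```

>>> apply_moves(
  delta_pos=[
    [0,2,-3],
    [0.5,4,-6],
    [1,6.5,-9.5],
    [1.5,9,-13],
    [2,11,-16],
    [2.2,12.5,-18.5],
    [2.2,13.3,-19.5],
    [2.2,13.3,-19.5],
    [2.2,13.3,-19.5],
    [2.2,13.3,-19.5],
  ],
  yaw=[-0.1,-0.2,-0.32,-0.44,-0.56,-0.68,-0.77,-0.807,-0.807,-0.807],
  gripper=[40,40,40,40,40,40,40,40,40,40],
)

```text
clock: 10.33
tool_pos: [0.7195, -0.0572, 0.1581]
eef_rot: [0.453, 0.546, -0.449, 0.543]
contact_force: [0.2, 0.8, -2.8]
opening: 0.629
```

```bash
python3 -c "
from h import *
from fit import deck2w
C=cam('wrist');im=snapshot('wrist')[:,:,::-1].copy()
v=(.6392,.060,1.7613)
for q in ([(65,122,95),(65,-122,95),(65,-122,0),(65,122,0)],[(-65,-122,0),(-65,122,0)],[(-65,0,4),(65,0,4)],[(-65,-122,12),(-65,122,12),(-73,122,12),(-73,-122,12)]):
    cv2.polylines(im,[proj('wrist',deck2w(v,np.array(q)/1e3),C).round().astype(int)],True,(0,0,255),1)
cv2.imwrite('pics/w7.png',im)
cv2.imwrite('pics/t7.png',cv2.resize(snapshot('top')[100:285,150:390,::-1],None,fx=3.2,fy=3.2,interpolation=cv2.INTER_CUBIC))
go(.7068,.016,.108,10.9)" | grep -v T
```

```text
t 10.43 pos [ 0.7198 -0.0573  0.1592] az 10.79 x [ 0.002  0.007 -1.   ] F [-0.11 -0.5  -1.51] op 0.628 q [ 0.23  0.96 -0.46  1.3   0.45  0.98 -0.12]
delta cm [ 5.17  0.08 -7.41] yaw -0.002 rows 2.2 0.0
```

View pics/w7.png

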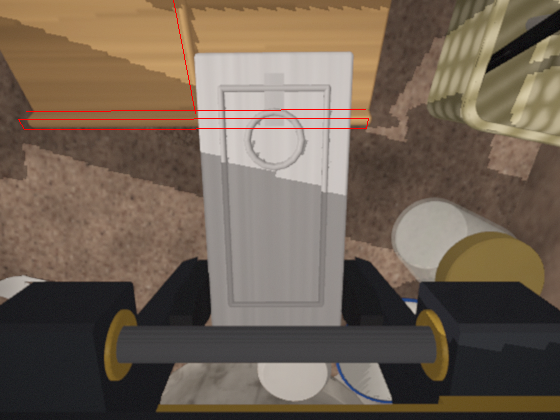

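View pics/t7.png

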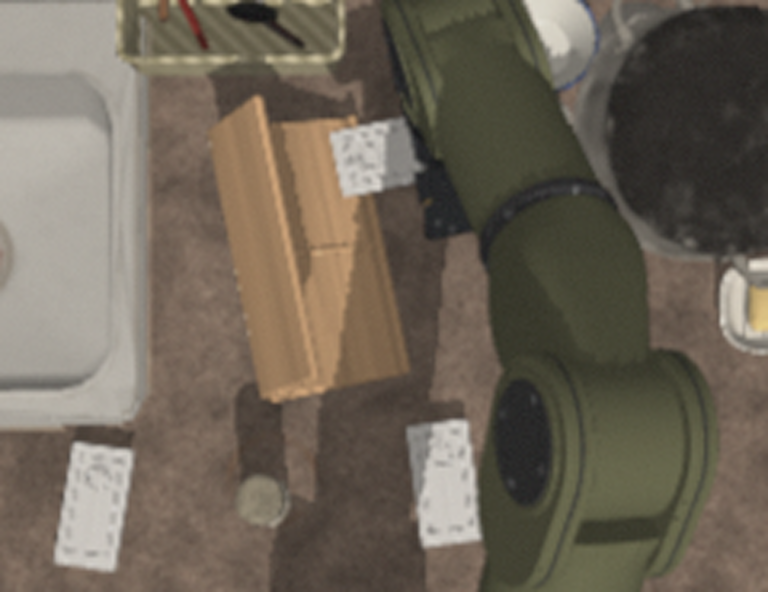

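The rack overlay lies on the real lip (row ~120, right end at column ~369) and on the rib, so the rack pose holds. The utensil basket and shaker are clear. Now in under the leaning board.

>>> apply_moves(
  delta_pos=[
    [0,0,-1],
    [0,0,-2.5],
    [1.5,0,-3],
    [3.5,0,-3],
    [5,0,-3.5],
    [5.2,0.1,-4.5],
    [5.2,0.1,-6],
    [5.2,0.1,-7],
    [5.2,0.1,-7.4],
    [5.2,0.1,-7.4],
  ],
  yaw=[0,0,0,0,0,0,0,0,0,0],
  gripper=[40,40,40,40,40,40,40,40,40,40],
)

```text
clock: 11.27
tool_pos: [0.7073, 0.0197, 0.1094]
eef_rot: [0.453, 0.547, -0.446, 0.544]
contact_force: [-0.4, -0.8, -1.2]
opening: 0.63
```

```bash
python3 -c "
from h import *
cv2.imwrite('pics/w8.png',snapshot('wrist')[:,:,::-1])
go(.7068,.016,.1004,10.9);go(.7048,.0264,.055,10.9)"
```

```text
t 11.32 pos [0.7075 0.0175 0.109 ] az 10.89 x [ 0.003  0.008 -1.   ] F [ 0.35 -1.09 -1.93] op 0.627 q [ 0.12  0.99 -0.43  1.39  0.47  0.86 -0.26]
delta cm [ 0.86 -0.1   0.14] yaw -0.0 rows 0.2 0.0
t 11.32 pos [0.7075 0.0175 0.109 ] az 10.89 x [ 0.003  0.008 -1.   ] F [ 0.35 -1.09 -1.93] op 0.627 q [ 0.12  0.99 -0.43  1.39  0.47  0.86 -0.26]
delta cm [ 5.41 -0.12 -0.88] yaw -0.0 rows 1.3 0.0
```

View pics/w8.png

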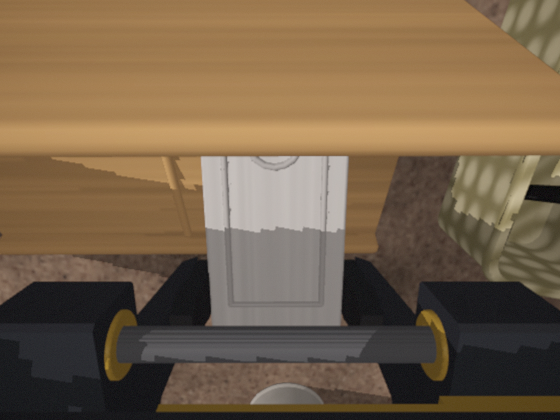

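The tin is under the leaning board and inside the right bay: the rib is left of it at column ~180, the deck's end right at ~385. Lowering until the uphill edge touches.

>>> apply_moves(
  delta_pos=[
    [0.4,0,0.1],
    [0.7,0,0.1],
    [0.9,0,0.1],
    [1.0,-0.1,0.1],
    [1.2,-0.1,0.1],
    [1.2,-0.1,0.1],
  ],
  yaw=[0,0,0,0,0,0],
  gripper=[40,40,40,40,40,40],
  force=40,
)

```text
clock: 11.82
tool_pos: [0.7066, 0.0158, 0.0967]
eef_rot: [0.453, 0.546, -0.448, 0.544]
contact_force: [-0.4, -1.2, 0.6]
opening: 0.633
```

```bash
python3 -c "
from h import *
go(.7048,.0264,.055,10.9)"
```

```text
t 11.82 pos [0.7066 0.0158 0.0967] az 10.86 x [ 0.003  0.007 -1.   ] F [-0.39 -1.24  0.65] op 0.633 q [ 0.12  1.01 -0.43  1.39  0.48  0.84 -0.26]
delta cm [ 4.18  0.01 -1.05] yaw -0.001 rows 1.0 0.0
```

Force went from −1.9 to +0.65 N, so the uphill edge has touched. I'll keep lowering so the tin pivots in the pads.

>>> apply_moves(
  delta_pos=[
    [0.3,0,0],
    [0.6,0,-0.1],
    [0.9,0,-0.2],
    [1.2,0,-0.2],
    [1.5,0,-0.3],
    [1.8,0,-0.4],
    [2.0,0,-0.4],
    [2.0,0,-0.4],
  ],
  yaw=[0,0,0,0,0,0,0,0],
  gripper=[40,40,40,40,40,40,40,40],
  force=30,
)

```text
clock: 12.48
tool_pos: [0.7066, 0.0169, 0.0764]
eef_rot: [0.453, 0.544, -0.449, 0.545]
contact_force: [0.5, -5.3, 0.6]
opening: 0.633
```

```bash
python3 -c "
from h import *
cv2.imwrite('pics/w9.png',snapshot('wrist')[:,:,::-1])
cv2.imwrite('pics/t9.png',cv2.resize(snapshot('top')[100:285,150:390,::-1],None,fx=3.2,fy=3.2,interpolation=cv2.INTER_CUBIC))
go(.7048,.0264,.055,10.9)"
```

```text
t 12.58 pos [0.7066 0.0173 0.0766] az 10.76 x [ 0.004  0.004 -1.   ] F [ 1.09 -4.69  1.12] op 0.634 q [ 0.11  1.03 -0.41  1.4   0.49  0.81 -0.28]
delta cm [ 2.16 -0.01 -0.92] yaw -0.002 rows 0.6 0.0
```

View pics/w9.png

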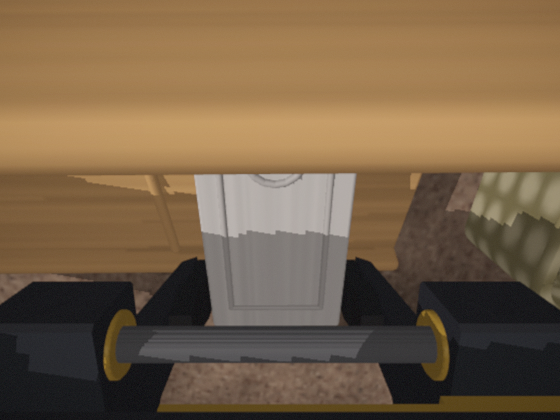

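View pics/t9.png

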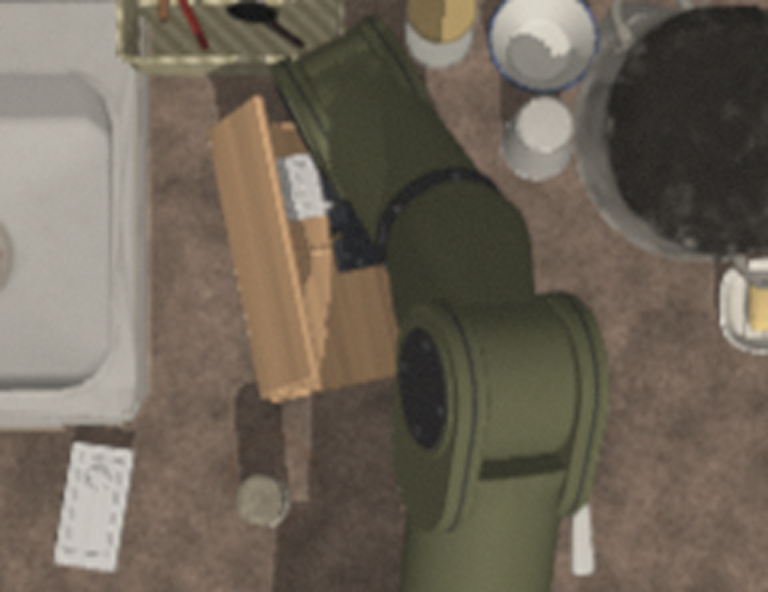

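The tin is pivoting, its far end now tilted up toward the camera, and the forces are small. I'll keep lowering.

>>> apply_moves(
  delta_pos=[
    [0.2,0,-0.2],
    [0.4,0,-0.3],
    [0.6,0,-0.4],
    [0.8,0,-0.5],
    [1.0,0,-0.6],
    [1.2,0,-0.7],
    [1.2,0,-0.7],
    [1.2,0,-0.7],
  ],
  yaw=[0,0,0,0,0,0,0,0],
  gripper=[40,40,40,40,40,40,40,40],
  force=25,
)

```text
clock: 13.25
tool_pos: [0.7051, 0.0249, 0.0644]
eef_rot: [0.453, 0.545, -0.449, 0.545]
contact_force: [0.3, -1.8, -0.6]
opening: 0.632
```

```bash
python3 -c "
from h import *
go(.7048,.0264,.055,10.9)"
```

```text
t 13.25 pos [0.7051 0.0249 0.0644] az 10.79 x [ 0.004  0.005 -1.   ] F [ 0.32 -1.84 -0.59] op 0.632 q [ 0.1   1.05 -0.41  1.41  0.5   0.78 -0.29]
delta cm [ 0.94 -0.01 -0.15] yaw -0.002 rows 0.2 0.0
```

>>> apply_moves(
  delta_pos=[
    [0.2,0,-0.1],
    [0.4,0,-0.1],
    [0.6,0,-0.1],
    [0.7,0,-0.1],
    [0.8,0,-0.1],
    [0.8,0,-0.1],
  ],
  yaw=[0,0,0,0,0,0],
  gripper=[40,40,40,40,40,40],
  force=20,
)

```text
clock: 13.75
tool_pos: [0.7048, 0.0269, 0.0562]
eef_rot: [0.453, 0.545, -0.448, 0.544]
contact_force: [0.1, -0.2, 0.5]
opening: 0.632
```

```bash
python3 -c "
from h import *
go(.7048,.0264,.055,10.9)
cv2.imwrite('pics/w10.png',snapshot('wrist')[:,:,::-1])
"
```

```text
t 13.75 pos [0.7048 0.0269 0.0562] az 10.82 x [ 0.003  0.006 -1.   ] F [ 0.13 -0.2   0.51] op 0.632 q [ 0.09  1.06 -0.4   1.41  0.5   0.77 -0.3 ]
delta cm [ 0.12 -0.01  0.05] yaw -0.001 rows 0.0 0.0
```

View pics/w10.png

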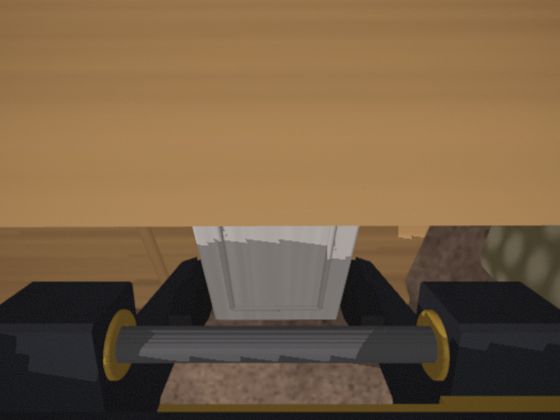

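>>> apply_moves(
  delta_pos=[
    [0.1,0,0],
    [0.15,0,0],
    [0.2,0,0],
    [0.25,0,0],
    [0.25,0,0],
  ],
  yaw=[0,0,0,0,0],
  gripper=[40,40,40,40,40],
  force=15,
)

```text
clock: 14.22
tool_pos: [0.7052, 0.0265, 0.0549]
eef_rot: [0.453, 0.545, -0.448, 0.545]
contact_force: [-1.1, -1.5, 7.0]
opening: 0.633
```

```bash
python3 -c "
from h import *
go(.7048,.0264,.055,10.9)
"
```

```text
t 14.22 pos [0.7052 0.0265 0.0549] az 10.81 x [ 0.004  0.005 -1.   ] F [-1.14 -1.46  7.01] op 0.633 q [ 0.09  1.06 -0.4   1.41  0.5   0.77 -0.3 ]
delta cm [-0.01 -0.04  0.  ] yaw -0.002 rows 0.0 0.0
```

It met 7 N at exactly the expected resting height (TCP 0.055 m). I'll ease the grip off, then open.

>>> apply_moves(
  delta_pos=[
    [0,0,0],
    [0,0,0],
    [0,0,0],
    [0,0,0],
    [0,0,0],
    [0,0,0],
    [0,0,0],
    [0,0,0],
  ],
  yaw=[0,0,0,0,0,0,0,0],
  gripper=[60,60,64,66,70,75,80,80],
  force=4,
)

```text
clock: 14.88
tool_pos: [0.7051, 0.0265, 0.0548]
eef_rot: [0.453, 0.545, -0.448, 0.545]
contact_force: [0.4, 0.8, 0.6]
opening: 0.8
```

```bash
python3 -c "
from h import *
go(.7048,.0264,.055,10.9)
cv2.imwrite('pics/w11.png',snapshot('wrist')[:,:,::-1])
"
```

```text
t 14.88 pos [0.7051 0.0265 0.0548] az 10.82 x [ 0.004  0.005 -1.   ] F [0.41 0.76 0.58] op 0.8 q [ 0.09  1.06 -0.4   1.41  0.5   0.77 -0.3 ]
delta cm [-0.02 -0.03  0.01] yaw -0.001 rows 0.0 0.0
```

View pics/w11.png

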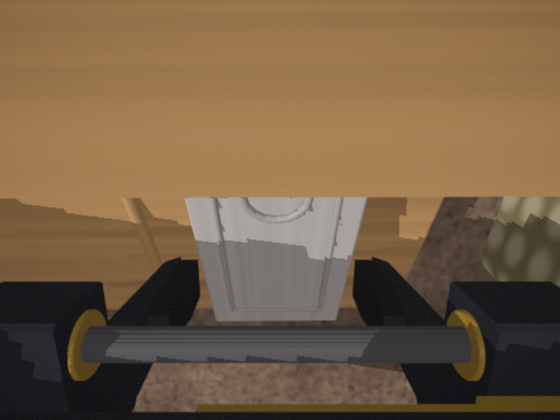

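Force is back to zero, the fingers are free, and the lid lies parallel with the deck. Retreating up and downslope.

>>> apply_moves(
  delta_pos=[
    [-0.5,0,0],
    [-1.5,0,0.1],
    [-3,0,0.4],
    [-5,0,1.5],
    [-8,0,4],
    [-11,0,7],
    [-14,0,10],
    [-16,0,12],
    [-16,0,12],
    [-16,0,12],
  ],
  yaw=[0,0,0,0,0,0,0,0,0,0],
  gripper=[80,80,80,80,100,100,100,100,100,100],
  force=20,
)

```text
clock: 15.77
tool_pos: [0.728, -0.0946, 0.2174]
eef_rot: [0.455, 0.543, -0.449, 0.545]
contact_force: [-0.8, 1.4, -0.7]
opening: 0.996
```

```bash
python3 - <<'E'
from h import *
import io,contextlib
with contextlib.redirect_stdout(io.StringIO()):
    from fit import deck2w
C=cam('wrist');im=snapshot('wrist')[:,:,::-1].copy()
cv2.imwrite('pics/w12r.png',im)
v=(.6392,.060,1.7613)
T=np.array([(-6+i*55,-58+j*28,22) for i,j in((1,1),(1,-1),(-1,-1),(-1,1))])/1e3
cv2.polylines(im,[proj('wrist',deck2w(v,T),C).round().astype(int)],True,(0,255,0),1)
cv2.polylines(im,[proj('wrist',deck2w(v,T-[0,0,.022]),C).round().astype(int)],True,(0,0,255),1)
cv2.imwrite('pics/w12.png',im)
go(.4563,.2542,.15,81.8)
E
```

```text
t 15.82 pos [ 0.7269 -0.0921  0.2155] az 10.78 x [ 0.005  0.006 -1.   ] F [ 0.    0.63 -0.13] op 1.001 q [ 0.28  0.91 -0.49  1.22  0.42  1.1  -0.04]
delta cm [  6.62 -20.15 -39.05] yaw -1.24 rows 10.7 9.9
```

View pics/w12.png

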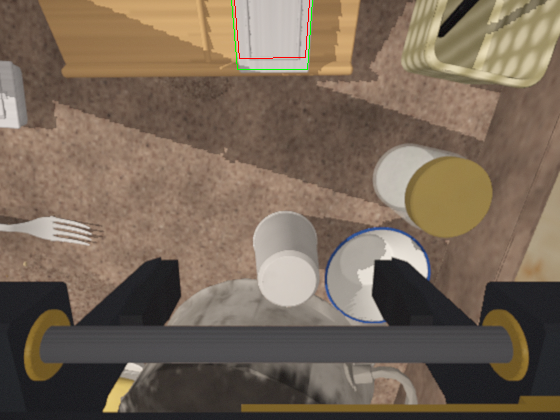

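The right bay's tin matches the predicted outline (columns 233–311). Next is T1, going round the rack's near end.

>>> apply_moves(
  delta_pos=[
    [0,-2.5,-1.2],
    [0,-6,-3],
    [0,-9.7,-4.8],
    [0,-13.4,-6.6],
    [0,-17,-8.5],
    [0,-20.3,-10.2],
    [0,-22,-13],
    [0,-22.5,-16.8],
    [0,-22,-20],
    [0,-21.8,-23],
  ],
  yaw=[-0.1,-0.2,-0.32,-0.44,-0.56,-0.68,-0.8,-0.92,-1.04,-1.1],
  gripper=[100,100,100,100,100,100,100,100,100,100],
)

```text
clock: 16.65
tool_pos: [0.4675, 0.0957, 0.2151]
eef_rot: [0.099, 0.7, -0.094, 0.701]
contact_force: [0.4, 1.2, 0.3]
opening: 0.999
```

```bash
python3 - <<'E'
from h import *
go(.4563,.2542,.12,81.8)
E
```

```text
t 16.65 pos [0.4675 0.0957 0.2151] az 74.35 x [ 0.003  0.006 -1.   ] F [0.39 1.24 0.35] op 0.999 q [ 0.18  0.65 -0.77  2.03  0.68  0.73  0.28]
delta cm [ 9.61 14.89 -5.37] yaw -0.13 rows 4.4 1.0
```

>>> apply_moves(
  delta_pos=[
    [0,3,-1],
    [0,6.5,-2.3],
    [0,10,-3.6],
    [2,13,-4.7],
    [5,14.5,-5.3],
    [8,14.9,-5.4],
    [9.6,14.9,-5.4],
    [9.6,14.9,-5.4],
    [9.6,14.9,-5.4],
  ],
  yaw=[-0.05,-0.1,-0.13,-0.13,-0.13,-0.13,-0.13,-0.13,-0.13],
  gripper=[100,100,100,100,100,100,100,100,100],
)

```text
clock: 17.4
tool_pos: [0.454, 0.2549, 0.1195]
eef_rot: [0.051, 0.705, -0.048, 0.705]
contact_force: [-0.0, 0.1, 0.3]
opening: 1.004
```

```bash
python3 - <<'E'
from h import *
C=cam('wrist');im=snapshot('wrist')[:,:,::-1].copy()
a=-.1432;u=np.array([np.cos(a),np.sin(a)]);w=np.array([-u[1],u[0]])
for z,c in((.022,(0,255,0)),(0,(0,0,255))):
  P=proj('wrist',[[*(np.array([.4187,.2596])+i*.055*u+j*.028*w),z] for i,j in((1,1),(1,-1),(-1,-1),(-1,1))],C)
  cv2.polylines(im,[P.round().astype(int)],True,c,1)
cv2.imwrite('pics/w13.png',im)
go(.4563,.2542,.0215,81.8)
E
```

```text
t 17.45 pos [0.455  0.255  0.1204] az 81.9 x [ 0.002  0.007 -1.   ] F [ 0.34 -0.13  0.75] op 0.997 q [-0.22  0.84 -0.64  1.98  0.86  0.62 -0.01]
delta cm [ 9.89 -0.13  0.13] yaw 0.002 rows 2.4 0.0
```

View pics/w13.png

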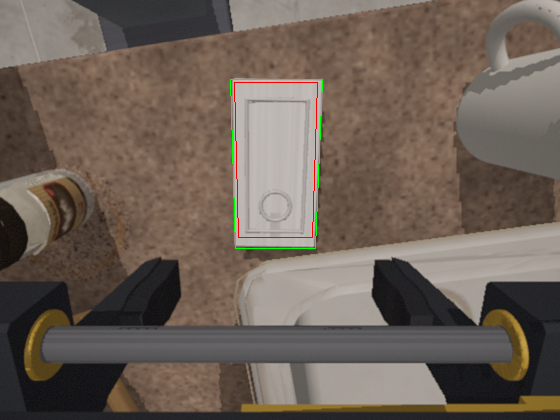

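T1's outline fits exactly. The sink rim starts about 15 mm beyond the tin's far end and the jar is clear. Descending and gripping.

>>> apply_moves(
  delta_pos=[
    [2,-0.1,0.1],
    [5,-0.1,0.1],
    [7.5,-0.1,0.1],
    [9,-0.1,0.1],
    [9.7,-0.1,0.1],
    [9.9,-0.1,0.1],
    [9.9,-0.1,0.1],
    [9.9,-0.1,0.1],
  ],
  yaw=[0,0,0,0,0,0,0,0],
  gripper=[100,100,100,100,100,100,100,100],
)

```text
clock: 18.12
tool_pos: [0.4568, 0.2552, 0.0227]
eef_rot: [0.053, 0.704, -0.047, 0.707]
contact_force: [0.2, 0.9, 0.2]
opening: 1.0
```

```bash
python3 - <<'E'
from h import *
go(.4563,.2542,.0215,81.8)
E
```

```text
t 18.12 pos [0.4568 0.2552 0.0227] az 81.89 x [ 0.004  0.008 -1.   ] F [0.17 0.89 0.17] op 1.0 q [-0.33  0.98 -0.45  2.    1.09  0.41 -0.21]
delta cm [ 0.12 -0.1  -0.03] yaw 0.002 rows 0.0 0.0
```

>>> apply_moves(
  delta_pos=[
    [0.1,-0.1,0],
    [0.1,-0.1,0],
    [0.1,-0.1,0],
    [0.1,-0.1,0],
    [0.1,-0.1,0],
    [0.1,-0.1,0],
    [0.1,-0.1,0],
    [0.1,-0.1,0],
  ],
  yaw=[0,0,0,0,0,0,0,0],
  gripper=[70,70,65,55,50,50,50,40],
  force=50,
)

```text
clock: 18.78
tool_pos: [0.4567, 0.2542, 0.0219]
eef_rot: [0.053, 0.704, -0.047, 0.707]
contact_force: [-0.6, -0.7, 3.3]
opening: 0.631
```

```bash
python3 - <<'E'
from h import *
go(.4563,.2542,.0215,81.8)
E
```

```text
t 18.78 pos [0.4567 0.2542 0.0219] az 81.89 x [ 0.004  0.008 -1.   ] F [-0.63 -0.75  3.34] op 0.631 q [-0.33  0.98 -0.44  2.    1.1   0.41 -0.22]
delta cm [ 0.04 -0.   -0.04] yaw 0.002 rows 0.0 0.0
```

>>> apply_moves(
  delta_pos=[
    [-0.5,0,0],
    [-2,0,0],
    [-5,0,0],
    [-9,0,0],
    [-13,0,0],
    [-17,0,0],
    [-19.5,0,0],
    [-20,0,0],
    [-20,0,0],
  ],
  yaw=[0,0,0,0,0,0,0,0,0],
  gripper=[40,40,40,40,40,40,40,40,40],
  force=60,
)

```text
clock: 19.53
tool_pos: [0.4564, 0.2527, 0.2233]
eef_rot: [0.054, 0.703, -0.047, 0.707]
contact_force: [-0.3, 0.5, -2.9]
opening: 0.626
```

```bash
python3 - <<'E'
from h import *
cv2.imwrite('pics/w14.png',snapshot('wrist')[:,:,::-1])
go(.47,.0,.22,10.9)
go(.6069,-.0786,.22,10.9)
E
```

```text
t 19.58 pos [0.4557 0.2519 0.2217] az 81.87 x [ 0.004  0.007 -1.   ] F [-0.8  -0.56 -2.2 ] op 0.631 q [-0.12  0.7  -0.79  1.9   0.67  0.82  0.16]
delta cm [-2.000e-02 -2.474e+01  4.970e+00] yaw 1.239 rows 6.1 9.9
t 19.58 pos [0.4557 0.2519 0.2217] az 81.87 x [ 0.004  0.007 -1.   ] F [-0.8  -0.56 -2.2 ] op 0.631 q [-0.12  0.7  -0.79  1.9   0.67  0.82  0.16]
delta cm [-1.000e-02 -3.058e+01  1.964e+01] yaw 1.239 rows 8.7 9.9
```

View pics/w14.png

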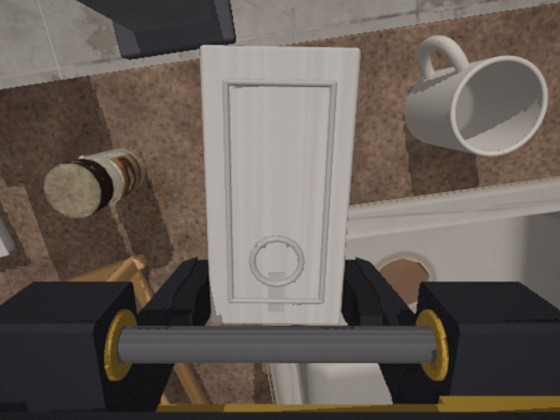

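The tin is held level, lid up, and the jar and mug are untouched. I'll carry it round to the open side at 0.22 m.

>>> apply_moves(
  delta_pos=[
    [0,-3,0.5],
    [0,-6.5,1.3],
    [0,-10,2],
    [0,-13.5,2.7],
    [0,-17,3.4],
    [0,-20.5,4.1],
    [0,-24,5],
    [0,-27,7],
    [0,-29,9.5],
    [0,-30.5,12],
  ],
  yaw=[0.08,0.2,0.32,0.44,0.56,0.68,0.8,0.92,1.04,1.15],
  gripper=[40,40,40,40,40,40,40,40,40,40],
)

```text
clock: 20.42
tool_pos: [0.5296, -0.0709, 0.2171]
eef_rot: [0.429, 0.564, -0.427, 0.561]
contact_force: [1.4, 1.1, -2.2]
opening: 0.626
```

```bash
python3 - <<'E'
from h import *
go(.6069,-.0786,.16,10.9)
E
```

```text
t 20.42 pos [ 0.5296 -0.0709  0.2171] az 15.47 x [-0.002  0.005 -1.   ] F [ 1.43  1.14 -2.22] op 0.626 q [ 0.36  0.66 -0.51  1.87  0.45  0.74 -0.13]
delta cm [5.69 7.25 2.84] yaw 0.08 rows 2.3 0.6
```

>>> apply_moves(
  delta_pos=[
    [0.5,2,1],
    [2,4.5,2],
    [4,6.5,2.7],
    [5.5,7.3,2.8],
    [5.7,7.3,2.8],
    [5.7,7.3,2.8],
    [5.7,7.3,2.8],
  ],
  yaw=[0.03,0.06,0.08,0.08,0.08,0.08,0.08],
  gripper=[40,40,40,40,40,40,40],
)

```text
clock: 21.0
tool_pos: [0.6057, -0.078, 0.159]
eef_rot: [0.45, 0.548, -0.45, 0.543]
contact_force: [-0.1, -0.2, -2.6]
opening: 0.629
```

```bash
python3 - <<'E'
from h import *
import io,contextlib
with contextlib.redirect_stdout(io.StringIO()):
    from fit import deck2w
C=cam('wrist');im=snapshot('wrist')[:,:,::-1].copy()
v=(.6392,.060,1.7613)
for q in ([(65,122,95),(65,-122,95),(65,-122,0),(65,122,0)],[(-65,-122,0),(-65,122,0)],[(-65,0,4),(65,0,4)],[(-65,-122,12),(-65,122,12),(-73,122,12),(-73,-122,12)]):
    cv2.polylines(im,[proj('wrist',deck2w(v,np.array(q)/1e3),C).round().astype(int)],True,(0,0,255),1)
T=np.array([(-6+i*55,-58+j*28,22) for i,j in((1,1),(1,-1),(-1,-1),(-1,1))])/1e3
cv2.polylines(im,[proj('wrist',deck2w(v,T),C).round().astype(int)],True,(0,255,0),1)
cv2.imwrite('pics/w15.png',im)
go(.5929,-.006,.108,10.9)
E
```

```text
t 21.05 pos [ 0.6062 -0.078   0.1598] az 10.92 x [-0.003  0.005 -1.   ] F [-0.65 -0.63 -1.53] op 0.628 q [ 0.3   0.82 -0.45  1.68  0.47  0.76 -0.18]
delta cm [ 5.22  0.07 -7.3 ] yaw 0.0 rows 2.2 0.0
```

View pics/w15.png

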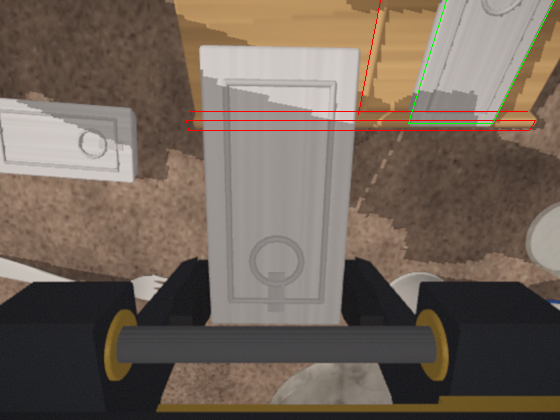

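>>> apply_moves(
  delta_pos=[
    [0,0,-1],
    [0,0,-2.5],
    [1.5,0,-3],
    [3.5,0,-3],
    [5,0,-3.5],
    [5.2,0.1,-4.5],
    [5.2,0.1,-6],
    [5.2,0.1,-7],
    [5.2,0.1,-7.3],
    [5.2,0.1,-7.3],
  ],
  yaw=[0,0,0,0,0,0,0,0,0,0],
  gripper=[40,40,40,40,40,40,40,40,40,40],
)

```text
clock: 21.88
tool_pos: [0.5934, -0.0038, 0.1094]
eef_rot: [0.451, 0.548, -0.448, 0.544]
contact_force: [0.3, 0.1, -0.9]
opening: 0.635
```

```bash
python3 - <<'E'
from h import *
cv2.imwrite('pics/w16.png',snapshot('wrist')[:,:,::-1])
go(.5929,-.006,.0968,10.9)
E
```

```text
t 21.93 pos [ 0.5935 -0.0054  0.1092] az 10.99 x [-0.002  0.005 -1.   ] F [-0.53 -0.41 -1.89] op 0.627 q [ 0.15  0.87 -0.38  1.77  0.51  0.61 -0.34]
delta cm [ 1.24 -0.07  0.06] yaw 0.002 rows 0.3 0.0
```

View pics/w16.png

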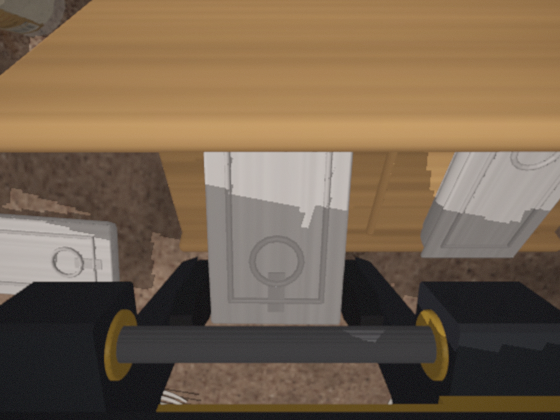

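The tin is inside the left bay between the deck's end (column ~175) and the rib (~385). I'll lower and pivot it the same way as before.

>>> apply_moves(
  delta_pos=[
    [0.4,0,0],
    [0.7,0,0],
    [0.9,0,0],
    [1.0,-0.1,0],
    [1.2,-0.1,0],
    [1.2,-0.1,0],
  ],
  yaw=[0,0,0,0,0,0],
  gripper=[40,40,40,40,40,40],
  force=40,
)

```text
clock: 22.43
tool_pos: [0.5923, -0.0062, 0.0969]
eef_rot: [0.451, 0.547, -0.449, 0.544]
contact_force: [-0.5, -1.9, 0.2]
opening: 0.631
```

```bash
python3 - <<'E'
from h import *
go(.5919,-.0005,.077,10.9)
E
```

```text
t 22.43 pos [ 0.5923 -0.0062  0.0969] az 10.95 x [-0.003  0.004 -1.   ] F [-0.45 -1.92  0.24] op 0.631 q [ 0.14  0.88 -0.37  1.77  0.52  0.58 -0.35]
delta cm [ 1.99  0.07 -0.56] yaw 0.001 rows 0.5 0.0
```

>>> apply_moves(
  delta_pos=[
    [0.3,0,0],
    [0.6,0,-0.1],
    [0.9,0,-0.2],
    [1.2,0,-0.3],
    [1.5,0,-0.4],
    [1.8,0,-0.5],
    [2.0,0,-0.5],
    [2.0,0,-0.5],
  ],
  yaw=[0,0,0,0,0,0,0,0],
  gripper=[40,40,40,40,40,40,40,40],
  force=30,
)

```text
clock: 23.1
tool_pos: [0.5921, -0.0035, 0.0766]
eef_rot: [0.451, 0.546, -0.451, 0.544]
contact_force: [0.9, -5.3, 1.0]
opening: 0.633
```

```bash
python3 - <<'E'
from h import *
go(.5909,.0044,.0645,10.9)
E
```

```text
t 23.1 pos [ 0.5921 -0.0035  0.0766] az 10.83 x [-0.002  0.001 -1.   ] F [ 0.91 -5.34  1.05] op 0.633 q [ 0.12  0.91 -0.34  1.78  0.54  0.54 -0.38]
delta cm [ 1.21  0.03 -0.79] yaw -0.001 rows 0.3 0.0
```

Same forces and heights as the first placing. Continuing.

>>> apply_moves(
  delta_pos=[
    [0.2,0,-0.2],
    [0.4,0,-0.3],
    [0.6,0,-0.4],
    [0.8,0,-0.5],
    [1.0,0,-0.6],
    [1.2,0,-0.7],
    [1.2,0,-0.7],
    [1.2,0,-0.7],
  ],
  yaw=[0,0,0,0,0,0,0,0],
  gripper=[40,40,40,40,40,40,40,40],
  force=25,
)

```text
clock: 23.77
tool_pos: [0.5906, 0.004, 0.0644]
eef_rot: [0.45, 0.546, -0.45, 0.544]
contact_force: [0.5, -1.8, 0.4]
opening: 0.631
```

```bash
python3 - <<'E'
from h import *
go(.5909,.0044,.055,10.9)
E
```

```text
t 23.77 pos [0.5906 0.004  0.0644] az 10.86 x [-0.002  0.002 -1.   ] F [ 0.52 -1.85  0.4 ] op 0.631 q [ 0.1   0.93 -0.33  1.79  0.55  0.52 -0.4 ]
delta cm [ 0.94  0.04 -0.03] yaw -0.001 rows 0.2 0.0
```

>>> apply_moves(
  delta_pos=[
    [0.2,0,0],
    [0.4,0,0],
    [0.6,0,0],
    [0.7,0,0],
    [0.8,0,0],
    [0.85,0,0],
    [0.9,0,0],
    [0.9,0,0],
  ],
  yaw=[0,0,0,0,0,0,0,0],
  gripper=[40,40,40,40,40,40,40,40],
  force=18,
)

```text
clock: 24.43
tool_pos: [0.5906, 0.0043, 0.0554]
eef_rot: [0.451, 0.546, -0.45, 0.544]
contact_force: [-0.5, -0.8, 1.2]
opening: 0.633
```

```bash
python3 - <<'E'
from h import *
go(.5909,.0044,.055,10.9)
E
```

```text
t 24.43 pos [0.5906 0.0043 0.0554] az 10.87 x [-0.002  0.002 -1.   ] F [-0.54 -0.81  1.15] op 0.633 q [ 0.1   0.94 -0.32  1.79  0.56  0.5  -0.4 ]
delta cm [ 0.04  0.03 -0.01] yaw -0.001 rows 0.0 0.0
```

>>> apply_moves(
  delta_pos=[
    [0.05,0,0],
    [0.1,0,0],
    [0.15,0,0],
    [0.15,0,0],
  ],
  yaw=[0,0,0,0],
  gripper=[40,40,40,40],
  force=15,
)

```text
clock: 24.77
tool_pos: [0.5909, 0.0038, 0.0548]
eef_rot: [0.451, 0.546, -0.45, 0.544]
contact_force: [-0.8, -1.4, 7.5]
opening: 0.632
```

```bash
python3 - <<'E'
from h import *
go(.5909,.0044,.055,10.9)
E
```

```text
t 24.77 pos [0.5909 0.0038 0.0548] az 10.87 x [-0.001  0.001 -1.   ] F [-0.85 -1.36  7.54] op 0.632 q [ 0.1   0.95 -0.32  1.79  0.56  0.5  -0.41]
delta cm [-0.02  0.01 -0.06] yaw -0.001 rows 0.0 0.0
```

It's on the deck with 7.5 N at 0.0548 m, the same as the first one. Releasing and retreating.

>>> apply_moves(
  delta_pos=[
    [0,0,0],
    [0,0,0],
    [0,0,0],
    [0,0,0],
    [0,0,0],
    [0,0,0],
    [0,0,0],
    [0,0,0],
  ],
  yaw=[0,0,0,0,0,0,0,0],
  gripper=[60,60,64,66,70,75,80,80],
  force=4,
)

```text
clock: 25.43
tool_pos: [0.5908, 0.0039, 0.0547]
eef_rot: [0.45, 0.546, -0.45, 0.544]
contact_force: [-0.2, 0.3, -1.7]
opening: 0.801
```

>>> apply_moves(
  delta_pos=[
    [-0.5,0,0],
    [-1.5,0,0.1],
    [-3,0,0.4],
    [-5,0,1.5],
    [-8,0,4],
    [-11,0,7],
    [-14,0,10],
    [-16,0,12],
    [-16,0,12],
    [-16,0,12],
  ],
  yaw=[0,0,0,0,0,0,0,0,0,0],
  gripper=[80,80,80,80,80,80,80,80,80,80],
  force=20,
)

```text
clock: 26.27
tool_pos: [0.6143, -0.1161, 0.2165]
eef_rot: [0.452, 0.544, -0.451, 0.545]
contact_force: [0.3, 1.1, 0.3]
opening: 0.798
```

```bash
python3 - <<'E'
from h import *
import io,contextlib
with contextlib.redirect_stdout(io.StringIO()):
    from fit import deck2w
C=cam('wrist');im=snapshot('wrist')[:,:,::-1].copy()
v=(.6392,.060,1.7613)
for y in(58,-58):
  T=np.array([(-6+i*55,y+j*28,22) for i,j in((1,1),(1,-1),(-1,-1),(-1,1))])/1e3
  cv2.polylines(im,[proj('wrist',deck2w(v,T),C).round().astype(int)],True,(0,255,0),1)
cv2.imwrite('pics/w17.png',im)
go(.56,-.25,.24)
E
```

```text
t 26.32 pos [ 0.6134 -0.1141  0.2152] az 10.84 x [-0.001  0.002 -1.   ] F [ 0.5   0.54 -0.83] op 0.802 q [ 0.38  0.77 -0.49  1.6   0.43  0.89 -0.08]
delta cm [-2.5  -7.8  12.34] yaw 0 rows 3.6 0.0
```

View pics/w17.png

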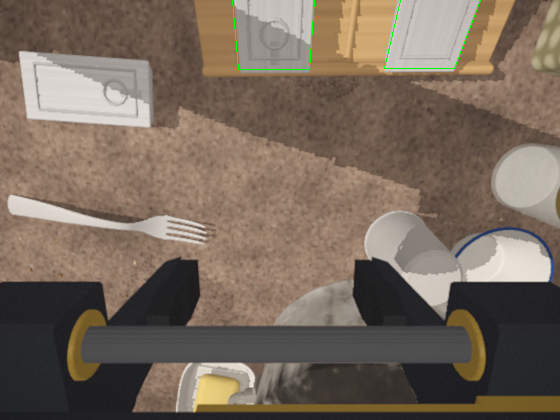

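>>> apply_moves(
  delta_pos=[
    [-3,-2,1],
    [-6,-5,4],
    [-8,-8,7],
    [-8,-11,10],
    [-8,-14,13],
    [-8,-16.5,15.5],
    [-8,-16.5,15.5],
    [-8,-16.5,15.5],
  ],
  yaw=[0,0,0,0,0,0,0,0],
  gripper=[80,80,80,80,80,80,80,80],
)

```text
clock: 26.98
tool_pos: [0.4775, -0.2997, 0.2936]
eef_rot: [0.451, 0.546, -0.452, 0.542]
contact_force: [1.3, 1.0, -0.9]
opening: 0.802
```

```bash
python3 - <<'E'
from h import *
go(.48,-.3,.29)
cv2.imwrite('pics/t18.png',cv2.resize(snapshot('top')[115:285,150:390,::-1],None,fx=3.3,fy=3.3,interpolation=cv2.INTER_CUBIC))
E
```

```text
t 26.98 pos [ 0.4775 -0.2997  0.2936] az 10.56 x [-0.005  0.002 -1.   ] F [ 1.32  1.02 -0.94] op 0.802 q [ 0.81  0.6  -0.56  1.69  0.37  0.97  0.3 ]
delta cm [0.36 0.24 0.08] yaw 0 rows 0.1 0.0
```

View pics/t18.png

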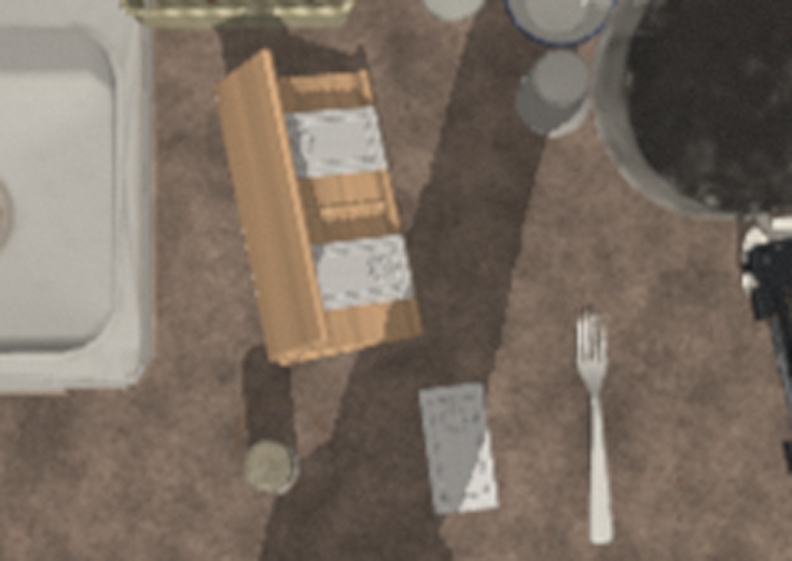

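Both tins lie flat in their bays, at about (340,143) and (365,272). The bulged tin at (458,450), the jar and the fork are where they were. Handing in.

```bash
python3 -c "
from plant import *
print(finish_job())"
```

```text
the job is handed in; nothing more can be done
None
```

The bulged tin is found and left where it was, and the two sound tins are on the rack, one in each bay. I handed the job in at about 27 s.

- **Testing:** The tin on the robot's right stayed level with 17 N on its end. The middle tin sank about 2.5 mm, then met about 9.7 N, and in the side picture it was visibly leaning onto its edge. I let it rise again slowly. I didn't press the left tin, because exactly one tin is bulged and I had found it.
- **Placing:** The right tin went to the far bay (bay_right) and the left tin to the near bay (bay_left). I gripped each near one end, brought it in under the leaning board and let its uphill edge touch the deck. I then lowered it until it pivoted flat, meeting about 7 N at the expected height, before opening the fingers.
- **Last checks:** In the wrist picture both tins match the outlines expected for their bays, lids up. The last top picture shows the middle tin, jar and fork unmoved, with the gripper clear and touching nothing. No check failed or disagreed. I judged that the tins lie flat from those outlines and the contact heights, as the side camera sees only the back of the rack.

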